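# Load the battery charging dock

## Robot

A 6-joint arm with a two-finger parallel gripper is mounted at the origin on a cart in front of the work surface, level with it; the furniture and walls round the work are solid. World frame = base frame: x ahead of the robot, y to its left, z up, the work surface at z = 0. Lengths are in mm, angles in rad, forces in N, time in s.
With the tool pointing down it reaches from about 300 to 950 mm from the base axis. Payload 3.1 kg.
Tool frame: the origin (TCP) lies midway between the tips of the shut fingers; the grasp point (between the pads) lies 19 mm behind it; z points along the fingers, x is the direction in which the jaws open and shut, and the axes are right-handed (so a half turn about z gives the same grasp; the last joint's range is limited). The gripper opens to 85 mm and grips with 20 to 120 N. Pads are 22 mm wide; open, the fingers measure 114 mm over their backs; the gripper's body (76 mm by 85 mm) begins 54 mm behind the grasp point. The pads swing forward as they close: fully open they stand 13 mm farther back than shut.
Start: joints at [-1.344, 0.308, 1.634, -0, 1.2, -0.07], TCP at [182.761, -597.687, 231.272] pointing down, gripper open.
Joint ranges: [-3.06, 3.06], [-0.79, 1.96], [0.05, 2.63], [-1.19, 4.34], [0.05, 2.64], [-2.94, 2.94]. Speed limits (rad/s): [2.79, 2.79, 3.14, 3.14, 3.14, 3.14].

## Interface

Orientations are given as [roll, pitch, yaw] about the fixed x, y, z axes, in that order (R = Rz(yaw) Ry(pitch) Rx(roll)).
In Python, from bench import robot gives the robot as it stands.
- The arm moves only by the tool apply_moves, never from a script. Its argument "targets" is one flat list of numbers, 5 for each row, row after row: the gripper's target within -1 to 1 (fully open at 1, half-way at 0, shut at -1), then the shift along the tool's x, y, z in m, then the turn about the tool's z in degrees. A call has 1 to 5 rows; each row shifts and turns the commanded pose from where the row before left it, along the tool's axes as they then stand; what a row does not reach is not made up. A row lasts 1/10 s, in which the tool goes at most 50 mm and 8.59 degrees, less where a joint would pass 70% of its speed; a pose out of reach is approached as far as the arm can. A call with a gripper value outside its range is refused whole. The fingers move at their own pace and stop on an object; "force" is the grip in N (left out, the last holds). Time passes only in rows, so rows that do not move let the fingers close. It gives the time, the measured TCP pose, the force and the opening at its end, in the units of the state.
- robot.state(): the state, without advancing time (a new reading comes with each control period).
- robot.get_image(name): name is "scene" or "side" or "wrist"; returns a dict with "img" (400x640x3 uint8, blue, green, red), "depth" (400x640 float32, mm along the optical axis (not along the pixel's ray), 0 where there is no reading), "intrinsics" (3x3 intrinsics, pixels), "rvec" (rotation vector, rad) and "tvec" (3), from world to camera coordinates, as OpenCV has them. Camera axes: x right, y down, z forward; pixel columns grow to the right and rows downward; lengths in mm; the calibration is good to about 2 mm. A picture is of the moment at which its call begins.
- robot.sign_off(): hands the job in, once; it reports no verdict.
The state is a dict: "time": time; "qpos": joint angles; "qd": joint speeds; "joint_torque": joint torques, N m; "eef_pos": TCP position; "ee_rot": TCP orientation; "ft_force": force on the tool from outside, world axes, zero at the start; "moment": the same for the moment, N m; "width": finger opening in mm.
Only numpy, scipy, OpenCV 4.12 (cv2) and the standard library are available. Lean on these libraries where they do the work, as an engineer would, in place of code of your own. Each camera call takes 0.05 s, during which the arm holds its last target.

## Task

Put the battery packs on charge: first slide the dock's switch off (towards its front), then fold the cover up until it stands upright, and slide every battery pack on the bench nose first, fully home into a bay of its own, any bay. Then fold the cover down until it stands half open at 45 degrees, so that the packs can air, and slide the switch back on (away from the front). Leave the other things on the bench where they are.

Things in the scene. Friction and masses are not known exactly. Their poses are not given: they have to be found in the camera images.
- dock: fixed charging dock: grey box, open front, hinged cover, power unit on its right. Origin on its underside (bench level), under the middle of its four bays; +x from the open front to the rear, +y to its left. Raised floor, top z = 33, from x = -70 mm; side walls 6 mm thick at y = +-131 mm; rear wall's front face at x = 66 mm; wall tops z = 89. Power unit: y = -134 to -214, x = -75 to 75, top z = 89
- bay0 (a point): bay 0: middle of its mouth on the floor, at x = 6, y = -90, z = 33 mm of the dock, same axes. Slot 55 mm wide, 20 mm high, roofed from here 60 mm back to the rear wall; roof 6 mm thick. The 5 mm dividers beside it, 20 mm high, start 18 mm ahead of this point with round noses. A pack is home when its nose meets the rear wall: pack origin 5 mm beyond this point (+x), fin still in the open
- bay1 (a point): bay 1: middle of its mouth on the floor, at x = 6, y = -30, z = 33 mm of the dock, same axes. Slot 55 mm wide, 20 mm high, roofed from here 60 mm back to the rear wall; roof 6 mm thick. The 5 mm dividers beside it, 20 mm high, start 18 mm ahead of this point with round noses. A pack is home when its nose meets the rear wall: pack origin 5 mm beyond this point (+x), fin still in the open
- bay2 (a point): bay 2: middle of its mouth on the floor, at x = 6, y = 30, z = 33 mm of the dock, same axes. Slot 55 mm wide, 20 mm high, roofed from here 60 mm back to the rear wall; roof 6 mm thick. The 5 mm dividers beside it, 20 mm high, start 18 mm ahead of this point with round noses. A pack is home when its nose meets the rear wall: pack origin 5 mm beyond this point (+x), fin still in the open
- bay3 (a point): bay 3: middle of its mouth on the floor, at x = 6, y = 90, z = 33 mm of the dock, same axes. Slot 55 mm wide, 20 mm high, roofed from here 60 mm back to the rear wall; roof 6 mm thick. The 5 mm dividers beside it, 20 mm high, start 18 mm ahead of this point with round noses. A pack is home when its nose meets the rear wall: pack origin 5 mm beyond this point (+x), fin still in the open
- cover (a joint): angle of the cover (rad): 0 = closed, lying level over the dock; it opens upward and to the rear, pi/2 = upright, stop at 1.75. The hinge is stiff (friction 0.35 N m) and the cover stays where it is left; moving it at the bar takes up to about 5 N. The cover is an aluminium sheet 150 mm deep, 262 mm wide, 5 mm thick, with a 12 mm lip at its free edge
- cover_hinge (a point): middle of the cover's hinge line, on the dock at x = 80 mm, z = 93 mm; the hinge runs along the dock's y
- cover_bar (a point): middle of the cover's black bar handle: round, 10 mm thick, 100 mm long, parallel to the hinge, on posts at its ends. With the cover closed it lies 135 mm ahead (-x) of the hinge line and 41 mm above it; 38 mm from the cover's outer face. A gripper closed across the bar can stay pointing down while the bar turns between its pads
- switch (a joint): position of the slide switch (m): 0 = on, towards the dock's rear; 0.014 = off, nearest its front. An over-centre spring holds it at either end; it snaps across at the middle; up to about 4 N to move
- switch_ridge (a point): middle of the top of the switch's ridge, which stands 8 mm above the power unit's top (at dock y = -180 mm, x = -47 mm when off, -33 mm when on; ridge top at z = 97 mm); the ridge is 8 mm in x and 24 mm in y, and slides along the dock's x
- pack0: battery pack: flat grey slab 110 (x) x 52 (y) x 16 (z) mm, 0.13 to 0.25 kg. Origin: centre of its underside. +x points to its nose (two brass strips), which goes into the bay first. A black upright fin near the rear end is there to be gripped across: 30 (x) x 14 (y) mm, centred at x = -37 mm, z = 16 to 40 mm. Starts flat on the bench; in some starts absent (None)
- pack1: battery pack: flat grey slab 110 (x) x 52 (y) x 16 (z) mm, 0.13 to 0.25 kg. Origin: centre of its underside. +x points to its nose (two brass strips), which goes into the bay first. A black upright fin near the rear end is there to be gripped across: 30 (x) x 14 (y) mm, centred at x = -37 mm, z = 16 to 40 mm. Starts flat on the bench; in some starts absent (None)
- pack2: battery pack: flat grey slab 110 (x) x 52 (y) x 16 (z) mm, 0.13 to 0.25 kg. Origin: centre of its underside. +x points to its nose (two brass strips), which goes into the bay first. A black upright fin near the rear end is there to be gripped across: 30 (x) x 14 (y) mm, centred at x = -37 mm, z = 16 to 40 mm. Starts flat on the bench; in some starts absent (None)
- pack3: battery pack: flat grey slab 110 (x) x 52 (y) x 16 (z) mm, 0.13 to 0.25 kg. Origin: centre of its underside. +x points to its nose (two brass strips), which goes into the bay first. A black upright fin near the rear end is there to be gripped across: 30 (x) x 14 (y) mm, centred at x = -37 mm, z = 16 to 40 mm. Starts flat on the bench; in some starts absent (None)
- transformer: small green transformer, 50 x 46 x 52 mm, standing on the bench; origin: centre of its underside; bystander, leave alone
- meter: yellow hand meter 111 x 64 x 28 mm, lying on the bench; origin: centre of its underside; bystander, leave alone
- red_driver: screwdriver with a red handle, 148 mm long (y), 19 mm thick, lying on the bench; origin: centre of its underside; bystander, leave alone
- spool: solder spool 89 x 69 x 30 mm, on the bench; origin: centre of its underside; bystander, leave alone
Not all that is in view belongs to the job. Leave any pink look-alike of the pack3 alone.

How it is judged:
By the outcome, as a careful person would: the job done as asked, in the order asked, and still so for the second after the job is handed in, with the robot touching nothing.
Of pack0, pack1, pack2, pack3 only 2 to 4 are there at a start; the rules pass over those that are not, and their reading is None.
At some moment in a run one of pack0, pack1, pack2, pack3 may be knocked a few centimetres aside while the robot is not near it.
Once in a run the grip may slacken for a moment while it holds something.
It also fails if it takes over 210 s, if anything falls off the work surface, if the arm or the gripper's body presses on something with over 40 N, if the wrist force passes 120 N, or if a joint passes its speed limit or range.

## Working session

There is one attempt and no reset: what is moved stays moved. The work goes in short steps, Python scripts to look and compute and a tool call to move; the robot and the scene stay as the last step left them, time stands still between calls to the robot, and variables do not carry over. Pictures are saved under pics/ and viewed, and the job is handed in when it is done.

Besides the shell and the picture viewer there is one more tool, called in YAML: its name, and indented under it one key for each argument. apply_moves: Moves the arm, as the interface text tells. Its arguments: {"type":"object","properties":{"targets":{"type":"array"},"force":{"type":"number"}},"required":["targets"]}

```bash
mkdir -p pics; ls; cat > h.py <<'E'
import numpy as np, cv2
from bench import robot
def cam(n):
    d=robot.get_image(n); R,_=cv2.Rodrigues(np.array(d["rvec"],float)); d["R"]=R; d["t"]=np.array(d["tvec"],float).ravel(); d["K"]=np.array(d["intrinsics"],float); return d
def pix2plane(d,uv,z):
    uv=np.atleast_2d(uv).astype(float)
    r=np.c_[uv,np.ones(len(uv))]@np.linalg.inv(d["K"]).T@d["R"]   # world dirs
    c=-d["R"].T@d["t"]
    s=(z-c[2])/r[:,2]
    return c+r*s[:,None]
def cloud(d):
    h,w=d["depth"].shape; u,v=np.meshgrid(np.arange(w),np.arange(h)); z=d["depth"].astype(float)
    p=np.stack([u,v,np.ones_like(u)],-1)@np.linalg.inv(d["K"]).T*z[...,None]
    P=(p-d["t"])@d["R"]; P[z==0]=np.nan; return P
def proj(d,P):
    P=np.atleast_2d(P).astype(float); p=P@d["R"].T+d["t"]; p=p@d["K"].T; return p[:,:2]/p[:,2:]
E
python3 - <<'E'
from h import *
s=robot.state(); print(s)
for n in ["scene","side","wrist"]:
    d=cam(n); cv2.imwrite(f"pics/{n}0.png",d["img"]); print(n,-d["R"].T@d["t"],d["R"][2],d["K"][0,0])
E
```

```text
pics
{'time': 0.0, 'qpos': array([-1.34371927e+00,  3.09029497e-01,  1.63522875e+00,  1.06504886e-05,
        1.19967128e+00, -6.97268019e-02]), 'qd': array([ 0.000852  , -0.00116125, -0.00053464,  0.00125172,  0.00074975,
        0.00284347]), 'joint_torque': array([-3.70049593e-04, -4.15248907e+01, -2.76664156e+01, -1.71956544e-04,
        1.01621897e-02, -2.37465887e-07]), 'eef_pos': array([ 182.56290778, -596.86743819,  230.01171531]), 'ee_rot': array([-3.14141995e+00,  2.33049668e-03, -1.27399614e+00]), 'ft_force': array([-0.68108998, -0.81700698, -0.74230292]), 'moment': array([ 0.0065736 , -0.00854309,  0.01178829]), 'width': 85.24342261268208}
scene [-285.0298819   240.79421734 1350.99323595] [ 0.52484878 -0.15668352 -0.83665048] 382.9836782936378
side [-297.32100653  897.0826507   757.01309141] [ 0.58395401 -0.65121902 -0.4846767 ] 432.6748610427673
wrist [ 254.11090397 -574.79145994  373.04262286] [-0.27751748 -0.08343338 -0.95709086] 290.7691680704412
```

View pics/scene0.png

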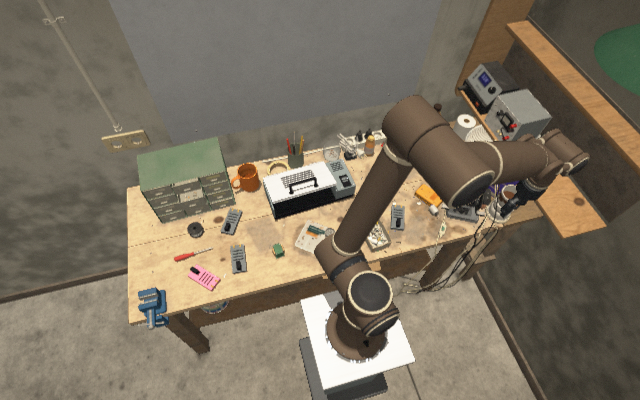

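View pics/side0.png

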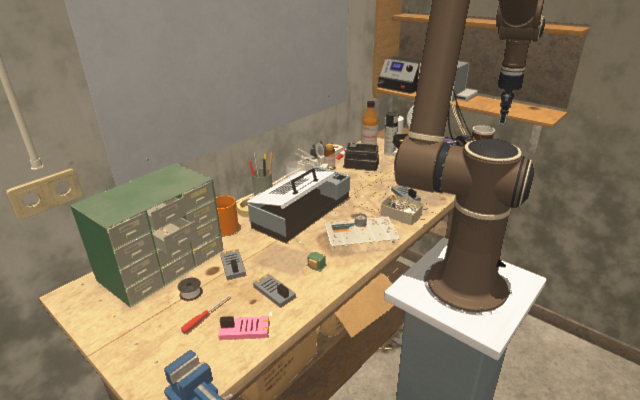

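View pics/wrist0.png

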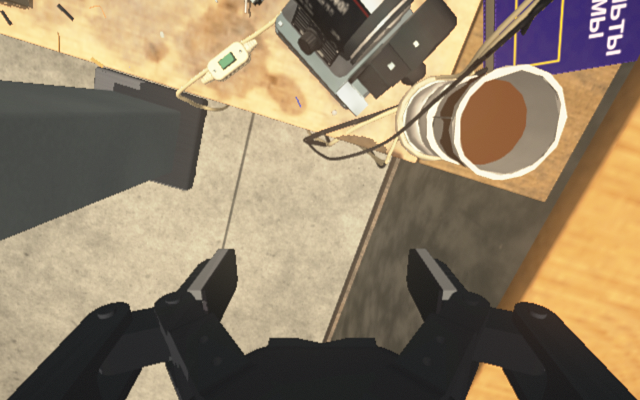

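The scene view shows grey packs near (231,222), (238,258) and (398,216), a pink look-alike at (204,277) and the dock around (310,188) with its unit on the right. I'll zoom in on these for measuring.

```bash
python3 - <<'E'
from h import *
d=cam("scene"); P=cloud(d); np.savez("sc.npz",P=P)
c=d["img"][125:305,125:425]; cv2.imwrite("pics/sc_zoom1.png",cv2.resize(c,None,fx=2.66,fy=2.66,interpolation=cv2.INTER_CUBIC))
c=d["img"][140:260,370:570]; cv2.imwrite("pics/sc_zoom2.png",cv2.resize(c,None,fx=4,fy=4,interpolation=cv2.INTER_CUBIC))
d=cam("side")
c=d["img"][150:350,80:460]; cv2.imwrite("pics/sd_zoom1.png",cv2.resize(c,None,fx=2.1,fy=2.1,interpolation=cv2.INTER_CUBIC))
E
```

```text
(no output)
```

View pics/sc_zoom1.png

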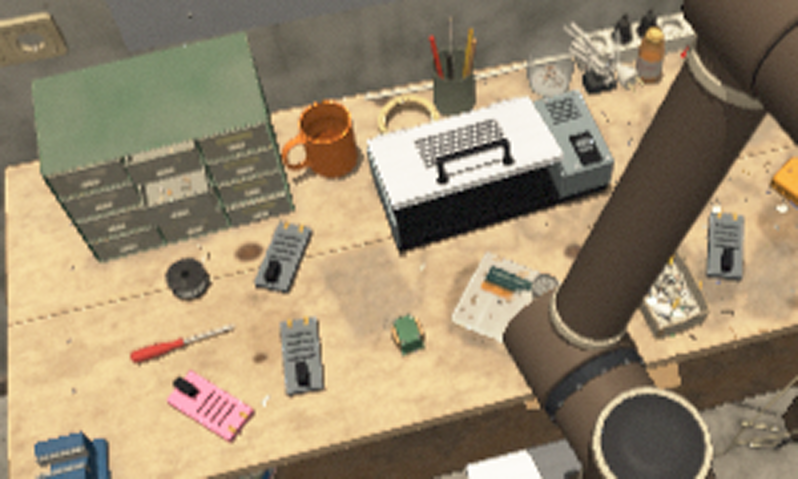

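View pics/sc_zoom2.png

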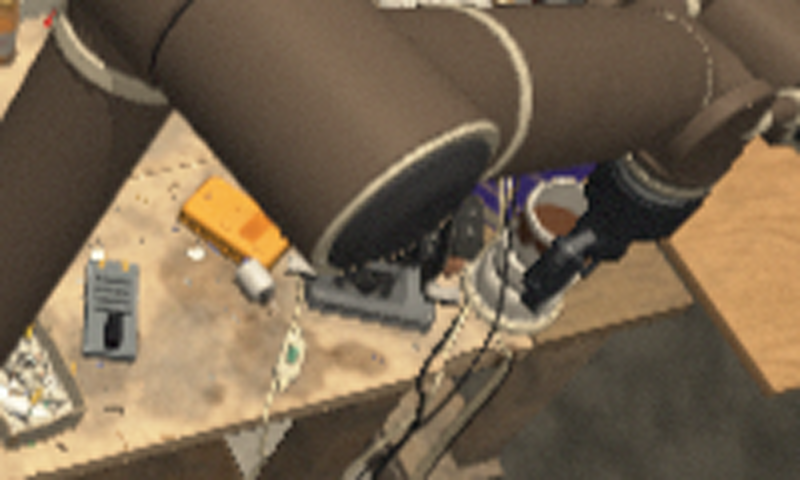

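View pics/sd_zoom1.png

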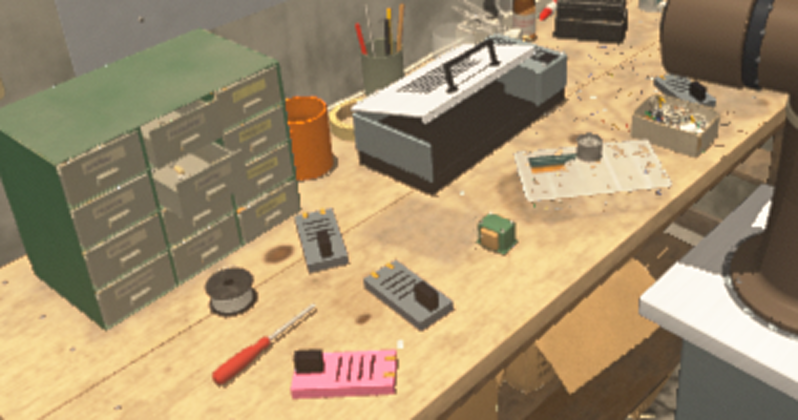

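The zooms show three packs clearly and the cover apparently a little open. Next I'll measure the dock, cover and packs with point clouds.

```bash
python3 - <<'E'
from h import *
for n in ["scene","side"]:
    d=cam(n); P=cloud(d); img=d["img"].astype(int); hsv=cv2.cvtColor(d["img"],cv2.COLOR_BGR2HSV)
    # gray sat low & height
    X,Y,Z=P[...,0],P[...,1],P[...,2]
    m=(Z>5)&(Z<30)&(hsv[...,1]<60)&(X>250)&(X<900)
    nl,lab,st,ce=cv2.connectedComponentsWithStats(m.astype(np.uint8))
    for i in range(1,nl):
        if st[i,4]>60:
            q=P[lab==i]; print(n,"low",st[i],np.nanmean(q,0).round(),)
    # unit & cover tops
    for (a,b,nm) in [(60,78,"6-78"),(84,92,"unit"),(92,135,"cover")]:
        mm=(Z>a)&(Z<b)&(X>400)&(X<900)&(Y<250)&(Y>-250)
        nl,lab,st,ce=cv2.connectedComponentsWithStats(mm.astype(np.uint8))
        for i in range(1,nl):
            if st[i,4]>150:
                q=P[lab==i]; print(n,nm,st[i],q.mean(0).round(),q.min(0).round(),q.max(0).round(), img[lab==i].mean(0).round())
E
```

```text
scene low [444 111  30   9  80] [ 818. -799.   19.]
scene low [303 141  25   8  75] [817. -79.  17.]
scene low [341 147  23  13  98] [ 718. -219.   19.]
scene low [225 149  62  16 229] [817. 194.  17.]
scene low [  0 179 140  33 563] [817. 969.  17.]
scene low [315 195  38  12  80] [508. -63.  21.]
scene low [162 201  73  22 222] [596. 476.  20.]
scene low [391 203  14  27 277] [ 368. -300.   14.]
scene low [429 205  10  10  63] [ 356. -452.   22.]
scene low [446 207  33  16 231] [ 298. -559.   23.]
scene low [221 208  21  27 287] [521. 347.  15.]
scene low [188 223  14  14 107] [515. 489.  24.]
scene low [368 224  20  24 156] [ 301. -185.   22.]
scene low [230 244  17  30 329] [358. 347.  15.]
scene unit [325 159  31  33 436] [ 576. -121.   88.] [ 501. -164.   84.] [658. -75.  92.] [128. 136. 133.]
scene cover [239 119 114  35 827] [813.  11. 113.] [ 717. -250.   92.] [825. 250. 135.] [ 89. 103. 111.]
scene cover [ 263  161   74   43 1680] [570.  56. 115.] [492. -82.  92.] [661. 188. 135.] [205. 213. 217.]
side low [337 133  22  13  86] [ 821. -555.   18.]
side low [272 168  14  12 
[... 187 characters left out ...]
60  26  20 139] [821. 642.  19.]
side low [  0 274  65  37 531] [820. 762.  17.]
side low [254 274  41  32 537] [357. 353.  14.]
side low [181 289  18   9  71] [506. 498.  14.]
side 6-78 [214 172  38  21 180] [820. 106.  69.] [814.  16.  60.] [827. 180.  78.] [ 94. 113. 122.]
side 6-78 [248 207  38  21 184] [557. 185.  69.] [485. 172.  60.] [636. 194.  78.] [ 94. 105. 108.]
side unit [313 166  37  20 243] [ 561. -126.   88.] [ 506. -162.   84.] [663. -75.  92.] [126. 138. 141.]
side cover [ 205  136   98   48 1118] [811.  -3. 114.] [ 718. -247.   92.] [827. 205. 135.] [ 96. 116. 129.]
side cover [ 247  171   91   38 1380] [563.  70. 116.] [ 494. -139.   93.] [662. 190. 134.] [196. 208. 216.]
```

```bash
cat >> h.py <<'E'
def rect(q):
    r=cv2.minAreaRect(q[:,:2].astype(np.float32)); return r
def plane(q):
    c=q.mean(0); u,s,v=np.linalg.svd(q-c,full_matrices=False); n=v[2]*np.sign(v[2][2]); return c,n,np.abs((q-c)@n)
E
python3 - <<'E'
from h import *
for n in ["scene","side"]:
    d=cam(n); P=cloud(d); hsv=cv2.cvtColor(d["img"],cv2.COLOR_BGR2HSV); X,Y,Z=P[...,0],P[...,1],P[...,2]
    box=(X>400)&(X<700)&(Y<230)&(Y>-220)
    m=box&(Z>85)&(hsv[...,2]>170)&(hsv[...,1]<60)
    q=P[m]
    for k in range(4):
        c,nn,r=plane(q); q=q[r<max(2,2*np.median(r))]
    print(n,"cover n",nn.round(3),c.round(1),len(q),"tilt",np.degrees(np.arccos(nn[2])),"dir",np.degrees(np.arctan2(nn[1],nn[0])),"zrange",q[:,2].min(),q[:,2].max())
    yaw=np.arctan2(nn[1],nn[0])
    if nn[0]>0: pass
    print(" rect",rect(q))
    # extents along tilt direction
    # unit top
    m=box&(Z>85)&(Z<92)&(Y<-60)&(hsv[...,2]<190)
    m=cv2.morphologyEx(m.astype(np.uint8),cv2.MORPH_OPEN,np.ones((3,3)))>0
    q=P[m]; print(" unit",rect(q),q[:,2].mean())
    m=box&(Z>8)&(Z<80)&(Y>160)
    q=P[m]; c=q.mean(0)
    v=np.linalg.svd((q-c)[:,:2],full_matrices=False)[2][0]; print(" leftwall dir",np.degrees(np.arctan2(v[1],v[0])),c.round(),q[:,0].min(),q[:,0].max(),len(q))
    m=(Z>50)&box
    cv2.imwrite(f"pics/{n}_dock.png",cv2.resize(d["img"][140:240,230:390],None,fx=5,fy=5,interpolation=cv2.INTER_CUBIC))
E
```

```text
scene cover n [0.25  0.014 0.968] [570.1  60.7 115. ] 817 tilt 14.50121774068021 dir 3.173794662394365 zrange 91.83341659716866 134.11438362833462
 rect ((576.8402099609375, 53.536590576171875), (152.14761352539062, 263.9861145019531), 3.2422635555267334)
 unit ((583.8026123046875, -123.0267562866211), (132.77899169921875, 67.81412506103516), 7.831569194793701) 88.3869950599655
 leftwall dir -164.40509921095082 [579. 192.  42.] 484.12453336884363 684.8531499220974 166
side cover n [0.241 0.013 0.97 ] [577.3  95.5 113.1] 728 tilt 13.98569555480135 dir 3.1620806675197684 zrange 93.26694804229058 132.4445943683694
 rect ((580.323486328125, 54.30585479736328), (152.18490600585938, 262.51611328125), 3.6773080825805664)
 unit ((575.51904296875, -136.5271453857422), (73.98253631591797, 153.16221618652344), 70.0321273803711) 87.86421503415231
 leftwall dir -170.94027717718043 [564. 186.  45.] 483.5655321136864 698.6808408589146 773
```

View pics/side_dock.png

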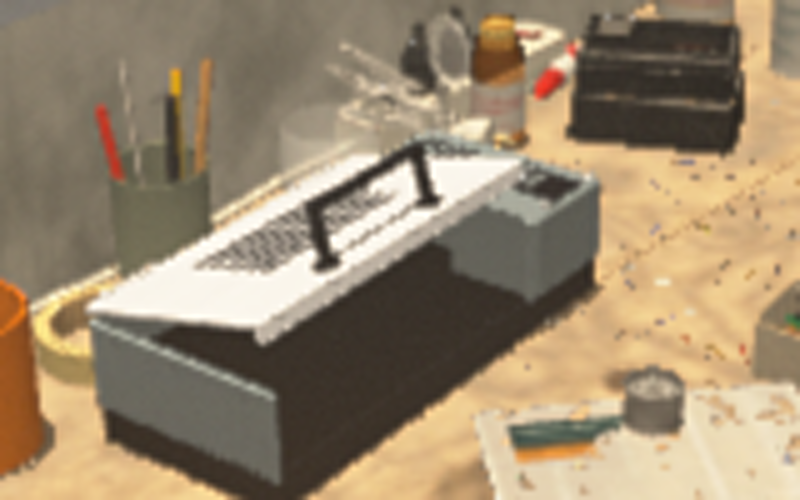

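View pics/scene_dock.png

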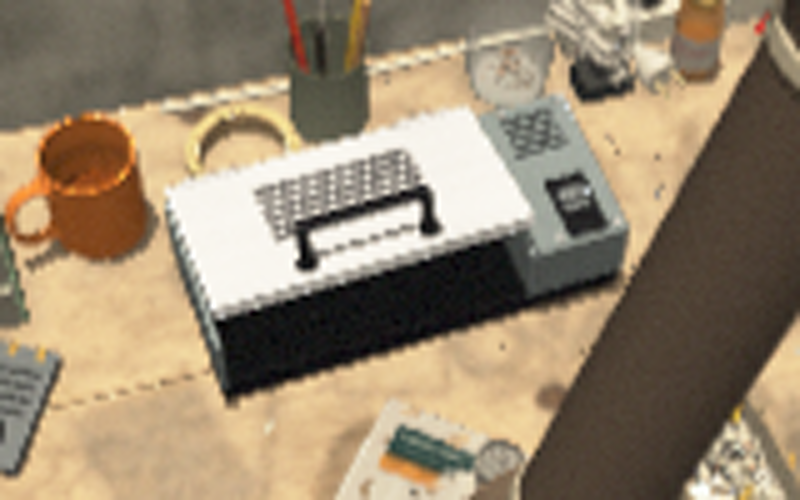

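```bash
python3 - <<'E'
from h import *
d=cam("scene"); e=cam("side")
f=lambda p:(230+(np.array(p)+.5)/5-.5,140+(np.array(p)+.5)/5-.5)
def px(p): return [230+(p[0]+.5)/5-.5,140+(p[1]+.5)/5-.5]
for nm,c,p,z in [("unit BR",d,(568,97),89),("unit FR",d,(626,234),89),("unit FL",d,(533,250),89),("Lwall front bottom sc",d,(228,400),0),("cover rear left",d,(166,188),93),("cover rear right",d,(476,107),93),
  ("unit FL sd",e,(530,223),89),("unit FR sd",e,(598,180),89),("Lwall F top",e,(277,398),89),("Lwall R top",e,(92,320),89),("F bottom",e,(280,498),0),("R bottom",e,(108,440),0)]:
    print(nm,pix2plane(c,px(p),z).round(1))
E
```

```text
unit BR [[ 651.3 -157.1   89. ]]
unit FR [[ 506.1 -159.2   89. ]]
unit FL [[510.7 -82.6  89. ]]
Lwall front bottom sc [[491.  176.2   0. ]]
cover rear left [[643.1 187.2  93. ]]
cover rear right [[658.1 -78.3  93. ]]
unit FL sd [[507.8 -81.   89. ]]
unit FR sd [[ 511.9 -159.4   89. ]]
Lwall F top [[483.  178.5  89. ]]
Lwall R top [[634.5 188.3  89. ]]
F bottom [[504.8 161.5   0. ]]
R bottom [[634.3 186.6   0. ]]
```

```bash
cat >> h.py <<'E'
def plan(p0,yaw0,p1,yaw1,n):
    "rows (mm, deg), tool down; shift in frame before turn"
    p0=np.array(p0,float);p1=np.array(p1,float);dp=(p1-p0)/n; dy=(yaw1-yaw0)/n; out=[]
    for i in range(n):
        y=yaw0+i*dy; tx=np.array([np.cos(y),np.sin(y),0]); ty=np.array([np.sin(y),-np.cos(y),0])
        out.append([round(dp@tx/1000,4),round(dp@ty/1000,4),round(-dp[2]/1000,4),round(-np.degrees(dy),2)])
    return out
def pose():
    s=robot.state(); return s["eef_pos"],s["ee_rot"][2],s
E
python3 - <<'E'
from h import *
p,y,s=pose()
print(plan(p,y,[520,-200,330],0.06,12))
E
```

```text
[[np.float64(-0.0235), np.float64(-0.0366), np.float64(-0.0082), np.float64(-6.37)], [np.float64(-0.0193), np.float64(-0.0389), np.float64(-0.0082), np.float64(-6.37)], [np.float64(-0.0148), np.float64(-0.0408), np.float64(-0.0082), np.float64(-6.37)], [np.float64(-0.0102), np.float64(-0.0422), np.float64(-0.0082), np.float64(-6.37)], [np.float64(-0.0055), np.float64(-0.0431), np.float64(-0.0082), np.float64(-6.37)], [np.float64(-0.0006), np.float64(-0.0434), np.float64(-0.0082), np.float64(-6.37)], [np.float64(0.0042), np.float64(-0.0433), np.float64(-0.0082), np.float64(-6.37)], [np.float64(0.009), np.float64(-0.0425), np.float64(-0.0082), np.float64(-6.37)], [np.float64(0.0136), np.float64(-0.0413), np.float64(-0.0082), np.float64(-6.37)], [np.float64(0.0181), np.float64(-0.0395), np.float64(-0.0082), np.float64(-6.37)], [np.float64(0.0224), np.float64(-0.0372), np.float64(-0.0082), np.float64(-6.37)], [np.float64(0.0264), np.float64(-0.0345), np.float64(-0.0082), np.float64(-6.37)]]
```

apply_moves:
  targets: [1, 0, 0, -0.045, 0, 1, 0, 0, -0.045, 0, 1, -0.0235, -0.0365, 0, -6.4, 1, -0.019, -0.039, 0, -6.4, 1, -0.015, -0.041, 0, -6.4]
  force: 40

```text
time: 1.05
eef_pos: [267.8, -497.5, 322.0]
ee_rot: [3.142, -0.002, -0.936]
ft_force: [1.1, -0.6, -1.3]
width: 85.3
```

apply_moves:
  targets: [1, -0.01, -0.042, 0, -6.4, 1, -0.0055, -0.043, 0, -6.4, 1, 0, -0.043, 0, -6.4, 1, 0.004, -0.043, 0, -6.4, 1, 0.009, -0.0425, 0, -6.4]

```text
time: 1.55
eef_pos: [407.9, -332.0, 321.6]
ee_rot: [3.141, -0.001, -0.376]
ft_force: [-0.1, -0.3, 0.3]
width: 85.6
```

apply_moves:
  targets: [1, 0.0135, -0.041, 0, -6.4, 1, 0.018, -0.0395, 0, -6.4, 1, 0.0225, -0.037, 0, -6.4, 1, 0.0265, -0.0345, 0, -6.4, 1, 0, 0, 0, 0]

```text
time: 2.05
eef_pos: [521.4, -196.6, 321.4]
ee_rot: [-3.14, -0.002, 0.074]
ft_force: [-0.5, 0.1, -0.9]
width: 85.5
```

```bash
python3 - <<'E'
from h import *
p,y,s=pose(); print(p,s["ee_rot"],s["time"])
for n in ["scene","side","wrist"]:
    d=cam(n); cv2.imwrite(f"pics/{n}1.png",d["img"])
    np.savez(f"{n}1.npz",**{k:d[k] for k in ["img","depth","R","t","K"]})
E
```

```text
[ 521.3874387  -196.61530926  321.42512543] [-3.13977366e+00 -2.18373556e-03  7.35739803e-02] 2.05
```

View pics/wrist1.png

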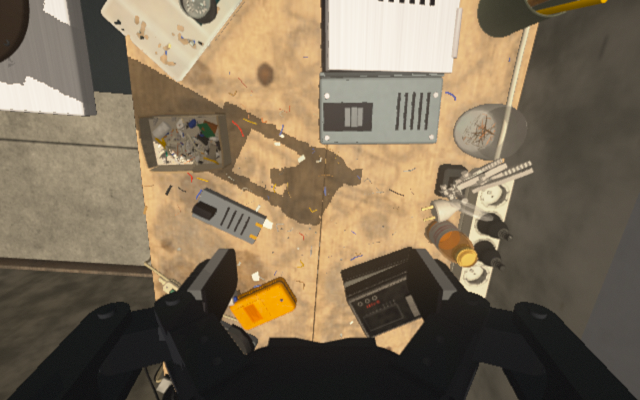

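View pics/scene1.png

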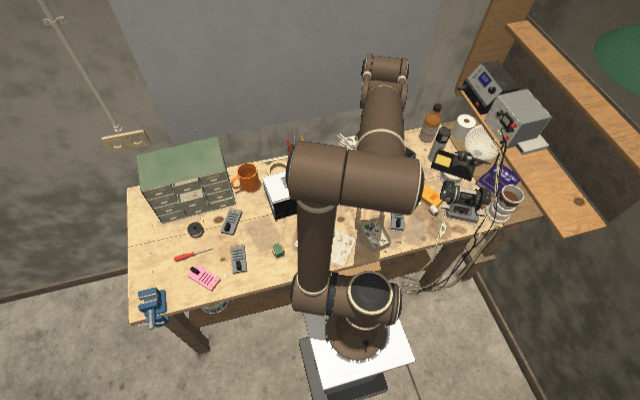

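View pics/side1.png

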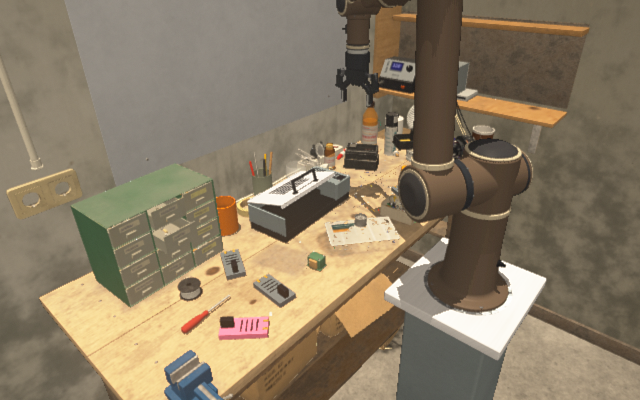

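Three packs are visible and no fourth. The wrist view shows the unit's top (about (320,75) to (440,145)), with the switch at about (350,116). I'll zoom there.

```bash
python3 - <<'E'
from h import *
z=np.load("wrist1.npz"); img=z["img"]
cv2.imwrite("pics/w1z.png",cv2.resize(img[0:160,300:480],None,fx=4.4,fy=3.7,interpolation=cv2.INTER_CUBIC))
cv2.imwrite("pics/w1z.png",cv2.resize(img[0:160,300:480],None,fx=3.75,fy=3.75,interpolation=cv2.INTER_CUBIC))
P=cloud(z); q=P[85:140,325:435].reshape(-1,3); print(np.nanmedian(q[:,2]))
E
```

```text
89.70988686159866
```

View pics/w1z.png

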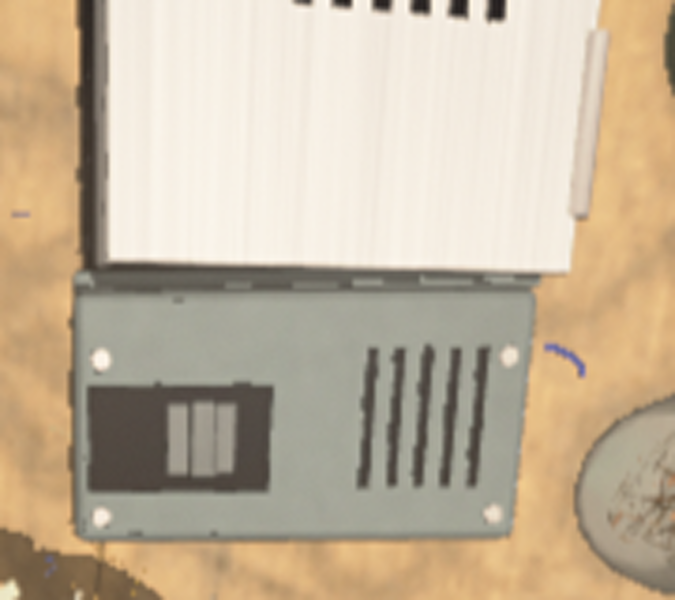

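```bash
cat >> h.py <<'E'
def dockfit(loc,w):
    loc=np.array(loc,float);w=np.array(w,float);lc,wc=loc.mean(0),w.mean(0);a=loc-lc;b=w-wc
    th=np.arctan2((a[:,0]*b[:,1]-a[:,1]*b[:,0]).sum(),(a*b).sum()); R=np.array([[np.cos(th),-np.sin(th)],[np.sin(th),np.cos(th)]])
    o=wc-R@lc; return o,th,(w-(loc@R.T+o))
E
python3 - <<'E'
from h import *
z=np.load("wrist1.npz")
px=lambda p:[300+(p[0]+.5)/3.75-.5,(p[1]+.5)/3.75-.5]
loc=[(-75,-134),(-75,-214),(75,-214),(75,-134)]
w=[pix2plane(z,px(p),89)[0,:2] for p in [(77,290),(82,537),(511,537),(533,288)]]
print(np.round(w,1))
o,th,r=dockfit(loc,w); print(o,np.degrees(th),r.round(1))
R=np.array([[np.cos(th),-np.sin(th)],[np.sin(th),np.cos(th)]])
rd=pix2plane(z,px((203,439)),97)[0,:2]; print("ridge",rd,"local",R.T@(rd-o))
hr=pix2plane(z,px((585,218)),93)[0,:2]; print("hinge pin end?",R.T@(hr-o))
# other cams: 
f=lambda p:[230+(p[0]+.5)/5-.5,140+(p[1]+.5)/5-.5]
E
python3 - <<'E'
from h import *
z=np.load("wrist1.npz"); P=cloud(z)
# bar & cover points in depth from wrist
X,Y,Z=P[...,0],P[...,1],P[...,2]
m=(Z>86)&(Z<93)&(X>480)&(X<690)&(Y<-60)&(Y>-190); q=P[m]; print(rect(q),len(q))
E
```

```text
[[ 510.3  -88.1]
 [ 517.2 -165.7]
 [ 662.6 -155.9]
 [ 655.4  -77.7]]
[573.47295797  51.67040858] 4.2475402227500725 [[ 1.7 -0.6]
 [ 2.6  1.6]
 [-1.5  0.3]
 [-2.8 -1.3]]
ridge [ 554.13841165 -130.8721822 ] local [ -32.80158196 -180.60918679]
hinge pin end? [  84.37865696 -115.46483215]
((585.9876098632812, -120.00172424316406), (149.6407470703125, 85.47032165527344), 3.8800899982452393) 8448
```

apply_moves:
  targets: [-0.3, 0.0185, -0.0315, 0.02, 0.2, -0.3, 0.0185, -0.0315, 0.03, 0.2, -0.3, 0, 0, 0.045, 0, -0.3, 0, 0, 0.045, 0, -0.3, 0, 0, 0.045, 0]

```text
time: 2.7
eef_pos: [551.1, -136.9, 135.3]
ee_rot: [3.141, -0.001, 0.057]
ft_force: [-0.6, -0.4, 0.1]
width: 30.2
```

apply_moves:
  targets: [-0.3, 0, 0, 0.02, 0, -0.3, 0, 0, 0, 0]

```text
time: 2.9
eef_pos: [547.2, -135.9, 112.1]
ee_rot: [-3.139, 0.009, 0.057]
ft_force: [0.2, 0.2, 0.0]
width: 30.2
```

```bash
python3 - <<'E'
from h import *
p,y,s=pose(); print(p,s["ee_rot"],s["time"],s["width"])
d=cam("wrist"); cv2.imwrite("pics/wrist2.png",d["img"])
d=cam("side"); cv2.imwrite("pics/side2z.png",cv2.resize(d["img"][100:240,260:420],None,fx=4,fy=4,interpolation=cv2.INTER_CUBIC))
E
```

```text
[ 547.18502897 -135.91892375  112.14736888] [-3.13857804  0.00867515  0.05672944] 2.9 30.217170420340654
```

View pics/wrist2.png

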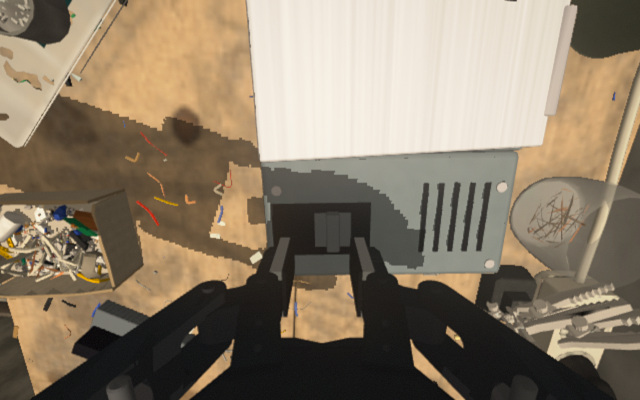

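View pics/side2z.png

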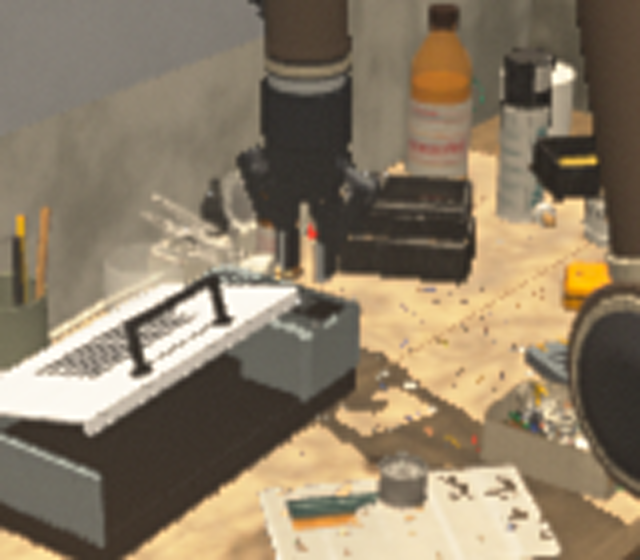

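```bash
python3 - <<'E'
from h import *
d=cam("wrist"); p,y,s=pose(); print(p,y)
print(pix2plane(d,[(333,232),(333,212),(333,251)],97))
cv2.imwrite("pics/w2z.png",cv2.resize(d["img"][140:290,250:420],None,fx=4,fy=4,interpolation=cv2.INTER_CUBIC))
px=lambda p:[250+(p[0]+.5)/4-.5,140+(p[1]+.5)/4-.5]
E
```

```text
[ 552.53784055 -136.95962186  117.95045022] 0.05770859546239171
[[ 558.88929668 -132.61339932   97.        ]
 [ 558.01739768 -119.78960403   97.        ]
 [ 559.75335549 -145.3218821    97.        ]]
```

View pics/w2z.png

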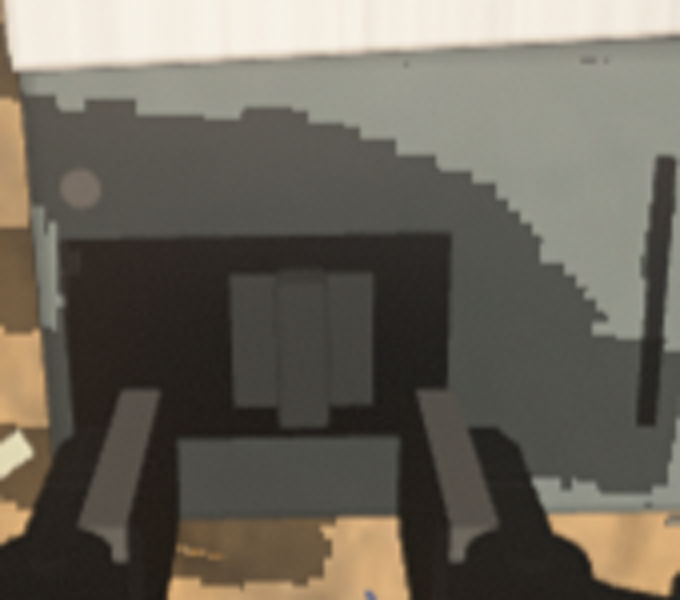

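apply_moves:
  targets: [-0.3, 0.002, -0.0065, 0.013, 0, -0.3, 0, 0, 0.012, 0, -0.3, 0, 0, 0, 0, -0.3, 0, 0, 0, 0]

```text
time: 3.45
eef_pos: [552.7, -128.5, 90.8]
ee_rot: [-3.141, 0.001, 0.06]
ft_force: [-0.4, 0.4, 1.3]
width: 29.6
```

```bash
python3 - <<'E'
from h import *
d=cam("wrist"); p,y,s=pose(); print(p,y,s["ft_force"],s["width"])
cv2.imwrite("pics/w3z.png",cv2.resize(d["img"][140:290,250:420],None,fx=4,fy=4,interpolation=cv2.INTER_CUBIC))
E
```

```text
[ 553.08635712 -128.76531129   91.19736175] 0.05971363270316932 [-0.14756681 -0.34067871  0.95858312] 29.905722553172797
```

View pics/w3z.png

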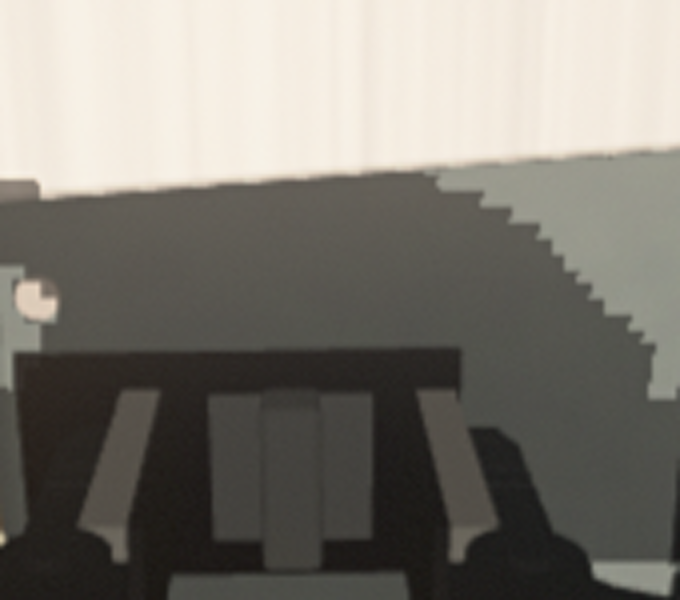

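apply_moves:
  targets: [-1, 0, 0, 0, 0, -1, 0, 0, 0, 0, -1, 0, 0, 0, 0, -1, 0, 0, 0, 0]
  force: 25

```text
time: 3.9
eef_pos: [553.2, -129.0, 91.8]
ee_rot: [3.141, -0.0, 0.06]
ft_force: [-1.7, 0.5, 2.5]
width: 6.8
```

apply_moves:
  targets: [-1, -0.006, 0, 0, 0, -1, -0.006, 0, 0, 0, -1, -0.005, 0, 0, 0, -1, 0, 0, 0, 0]

```text
time: 4.3
eef_pos: [539.0, -130.1, 91.8]
ee_rot: [3.14, -0.009, 0.058]
ft_force: [8.7, 0.8, -4.7]
width: 6.9
```

```bash
python3 - <<'E'
from h import *
d=cam("wrist"); p,y,s=pose(); print(p,y,s["ft_force"],s["width"])
cv2.imwrite("pics/w4z.png",cv2.resize(d["img"][140:290,250:420],None,fx=4,fy=4,interpolation=cv2.INTER_CUBIC))
E
```

```text
[ 539.03658338 -130.09118749   91.82077734] 0.05830749092119092 [ 8.00224207  1.75651243 -3.99493515] 7.1216042735961445
```

View pics/w4z.png

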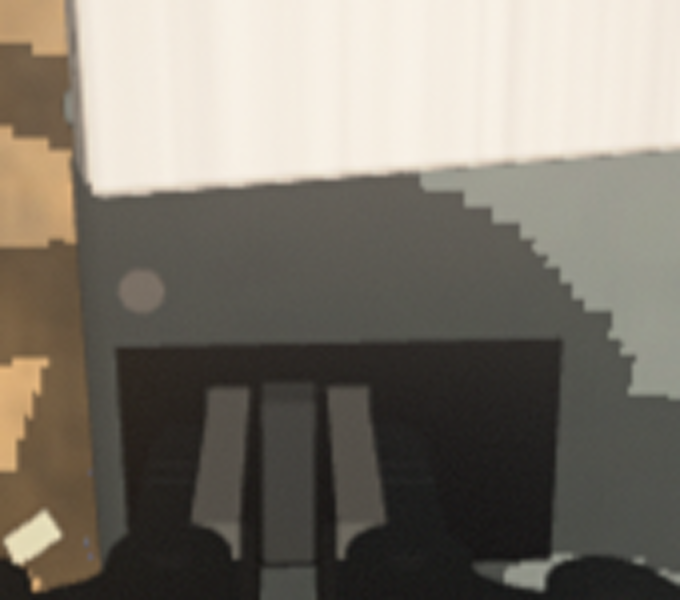

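apply_moves:
  targets: [-0.3, 0, 0, 0, 0, -0.3, 0, 0, 0, 0, 0, 0, 0, -0.02, 0, 0, 0, 0, -0.045, 0, 0, 0, 0, -0.045, 0]

```text
time: 4.85
eef_pos: [533.8, -129.4, 200.6]
ee_rot: [-3.14, 0.005, 0.059]
ft_force: [0.6, 0.3, -0.5]
width: 43.0
```

apply_moves:
  targets: [0, 0.001, -0.03, -0.035, 0, 0, 0, 0, 0, 0, 0, 0, 0, 0, 0]

```text
time: 5.15
eef_pos: [535.1, -99.6, 237.0]
ee_rot: [3.141, -0.001, 0.06]
ft_force: [-1.1, -0.1, -0.5]
width: 42.5
```

```bash
python3 - <<'E'
from h import *
d=cam("wrist"); p,y,s=pose(); print(p,y,s["ft_force"],s["width"],s["time"])
cv2.imwrite("pics/w5.png",d["img"])
np.savez("w5.npz",**{k:d[k] for k in ["img","depth","R","t","K"]})
E
```

```text
[534.16717671 -99.75826429 235.42948278] 0.05980807609074956 [ 0.63814874 -0.14975865 -0.19905806] 42.93052824718278 5.2
```

View pics/w5.png

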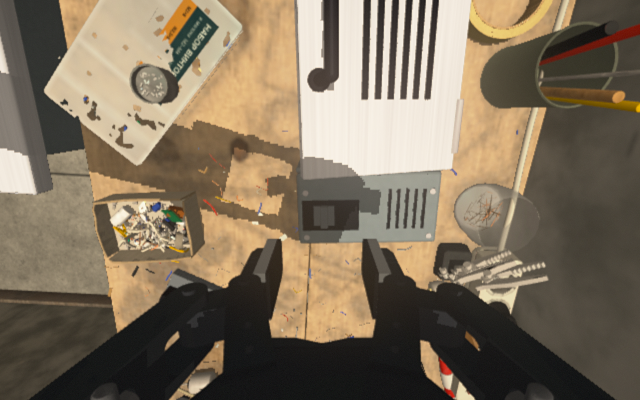

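apply_moves:
  targets: [0, 0.002, -0.037, 0, 0, 0, 0.002, -0.037, 0, 0, 0, 0.002, -0.037, 0, 0, 0, 0.002, -0.037, 0, 0, 0, 0, 0, 0, 0]

```text
time: 5.7
eef_pos: [532.4, 51.4, 233.5]
ee_rot: [-3.14, 0.005, 0.063]
ft_force: [0.1, -0.4, -1.1]
width: 42.4
```

apply_moves:
  targets: [0, 0, 0, 0, 0, 0, 0, 0, 0, 0]

```text
time: 5.9
eef_pos: [533.7, 47.2, 234.7]
ee_rot: [3.141, 0.003, 0.059]
ft_force: [0.0, 0.5, -0.2]
width: 42.7
```

```bash
python3 - <<'E'
from h import *
d=cam("wrist"); p,y,s=pose(); print(p,y,s["ft_force"],s["width"],s["time"])
cv2.imwrite("pics/w6.png",d["img"])
d=cam("side"); cv2.imwrite("pics/s6.png",cv2.resize(d["img"][80:260,220:420],None,fx=4,fy=3,interpolation=cv2.INTER_CUBIC))
cv2.imwrite("pics/s6.png",cv2.resize(d["img"][80:260,220:420],None,fx=3.3,fy=3.3,interpolation=cv2.INTER_CUBIC))
E
```

```text
[533.94627784  47.03505864 235.12793316] 0.05795618737735908 [ 1.01134929 -0.08998565  0.46951162] 43.0002544891796 5.95
```

View pics/w6.png

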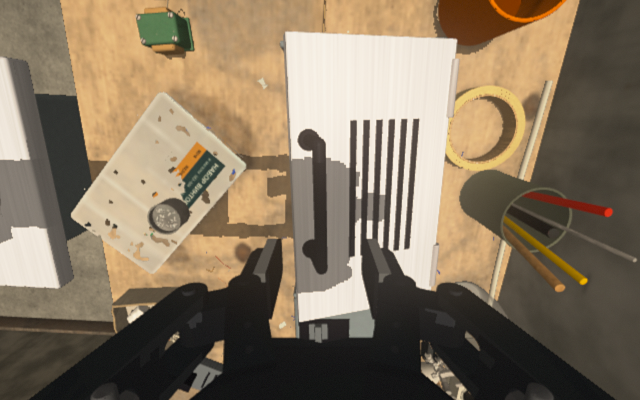

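View pics/s6.png

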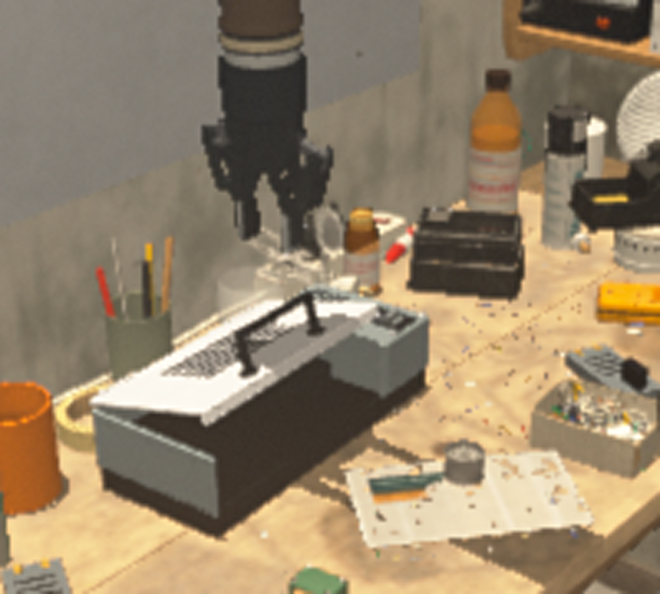

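```bash
python3 - <<'E'
from h import *
d=cam("wrist"); P=cloud(d)
print("bar@166",pix2plane(d,[(320,150),(320.5,200),(321,260)],166).round(1))
for uv in [(320,160),(320,200),(320,240),(321,260)]: print(uv,P[uv[1],uv[0]].round(1))
# tall things behind dock
X,Y,Z=P[...,0],P[...,1],P[...,2]
m=(X>670)&(Z>40)&(Y>-150)&(Y<250)
nl,lab,st,_=cv2.connectedComponentsWithStats(m.astype(np.uint8))
for i in range(1,nl):
    if st[i,4]>30: q=P[lab==i]; print(st[i],np.percentile(q,2,axis=0).round(),np.percentile(q,98,axis=0).round())
for n in ["side","scene"]:
    e=cam(n); Q=cloud(e); m=(Q[...,0]>690)&(Q[...,0]<815)&(Q[...,2]>60)&(Q[...,2]<400)&(Q[...,1]>-60)&(Q[...,1]<300)
    nl,lab,st,_=cv2.connectedComponentsWithStats(m.astype(np.uint8))
    for i in range(1,nl):
        if st[i,4]>15: q=Q[lab==i]; print(n,st[i],np.percentile(q,2,axis=0).round(),np.percentile(q,98,axis=0).round())
E
```

```text
bar@166 [[531.1  93.6 166. ]
 [533.5  55.6 166. ]
 [536.8   4.4 166. ]]
(320, 160) [531.4  87.1 170.8]
(320, 200) [533.1  57.3 171.7]
(320, 240) [534.9  24.8 171.7]
(321, 260) [536.7   7.1 170.9]
[ 462    0  103   39 1712] [671. 202.  42.] [728. 233. 102.]
[  473     0   167   400 33391] [ 722. -128.   43.] [822. 217. 172.]
[474 292  34  27 227] [ 749. -118.   41.] [ 780. -100.   70.]
side [ 168   79  101   85 5454] [793. -51. 219.] [803. 295. 397.]
side [249 152  24  35 454] [717.  -7.  62.] [790.  61. 161.]
side [216 196  17  12 174] [692. 205.  62.] [730. 238.  99.]
scene [ 214   82   99   55 2507] [791. -36. 217.] [801. 295. 398.]
scene [285 139  12  22  92] [715.  32.  62.] [785.  61. 141.]
scene [237 163  20  12 123] [693. 208.  61.] [727. 280. 102.]
```

apply_moves:
  targets: [0, 0, -0.003, 0.03, 0, 0, 0, 0, 0.03, 0, 0, 0, 0, 0.026, 0, 0, 0, 0, 0, 0, 0, 0, 0, 0, 0]

```text
time: 6.65
eef_pos: [534.4, 51.0, 150.4]
ee_rot: [-3.142, 0.001, 0.059]
ft_force: [-0.1, 0.2, 1.3]
width: 43.0
```

apply_moves:
  targets: [-1, 0, 0, 0, 0, -1, 0, 0, 0, 0, -1, 0, 0, 0, 0, -1, 0, 0, 0, 0]
  force: 30

```text
time: 7.05
eef_pos: [531.4, 51.0, 151.2]
ee_rot: [3.141, 0.007, 0.06]
ft_force: [-7.8, -2.1, 7.0]
width: 8.9
```

```bash
python3 - <<'E'
from h import *
p,y,s=pose(); print(p,s["ee_rot"],s["ft_force"],s["width"],s["time"])
# arc plan: bar angle b from hinge
hx,hz=654.2,93; 
bz=166; b0=np.arctan2(bz-hz,120.8); r=141.1
print(np.degrees(b0))
b1=np.radians(106.9)
bs=np.linspace(b0,b1,13); xs=-r*np.cos(bs); zs=r*np.sin(bs)
print(np.c_[np.degrees(bs)-16.9,np.diff(xs,append=np.nan),np.diff(zs,append=np.nan)].round(1))
E
```

```text
[531.4013762   50.98327822 151.22939972] [3.14100044 0.00703754 0.06044081] [-7.8232491  -2.07700593  7.0249773 ] 8.941261325850247 7.05
31.14476325278783
[[14.2  8.8 12.8]
 [20.6 10.1 11.8]
 [26.9 11.4 10.6]
 [33.2 12.4  9.3]
 [39.5 13.4  7.9]
 [45.8 14.2  6.4]
 [52.1 14.8  4.8]
 [58.4 15.2  3.1]
 [64.7 15.5  1.4]
 [71.1 15.5 -0.3]
 [77.4 15.4 -2. ]
 [83.7 15.1 -3.7]
 [90.   nan  nan]]
```

apply_moves:
  targets: [-1, 0.009, 0, -0.013, 0, -1, 0.01, 0, -0.012, 0, -1, 0.0115, 0, -0.0105, 0, -1, 0.0125, 0, -0.0095, 0, -1, 0.0135, 0, -0.008, 0]

```text
time: 7.55
eef_pos: [586.3, 55.1, 205.1]
ee_rot: [-3.141, 0.011, 0.06]
ft_force: [-10.8, 1.8, 10.1]
width: 8.6
```

apply_moves:
  targets: [-1, 0.014, 0, -0.0065, 0, -1, 0.015, 0, -0.005, 0, -1, 0.015, 0, -0.003, 0, -1, 0.0155, 0, -0.0015, 0, -1, 0, 0, 0, 0]

```text
time: 8.05
eef_pos: [652.4, 59.8, 222.0]
ee_rot: [-3.139, -0.005, 0.06]
ft_force: [1.5, 4.1, 5.3]
width: 8.6
```

```bash
python3 - <<'E'
from h import *
p,y,s=pose(); print(p,s["ee_rot"],s["ft_force"],s["width"],s["time"])
d=cam("side"); cv2.imwrite("pics/s7.png",cv2.resize(d["img"][80:260,220:420],None,fx=3.3,fy=3.3,interpolation=cv2.INTER_CUBIC))
E
```

```text
[652.35943971  59.78891066 221.96088973] [-3.13924626 -0.00472129  0.05988607] [1.45175377 4.05638076 5.33502508] 8.553641117344668 8.05
```

View pics/s7.png

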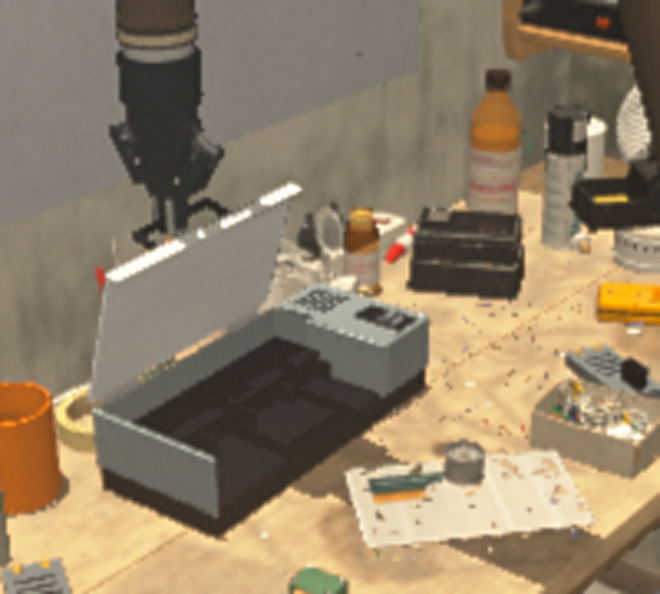

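apply_moves:
  targets: [-1, 0.0155, 0, 0.0005, 0, -1, 0.0155, 0, 0.002, 0, -1, 0.01, 0, 0.003, 0, -1, 0, 0, 0, 0, -1, 0, 0, 0, 0]

```text
time: 8.6
eef_pos: [692.4, 62.6, 215.3]
ee_rot: [-3.139, -0.005, 0.06]
ft_force: [1.8, 5.3, 1.0]
width: 9.1
```

```bash
cat >> h.py <<'E'
def coverang(n="side",lo=110,hi=240,x0=540,x1=720):
    d=cam(n); P=cloud(d); hsv=cv2.cvtColor(d["img"],cv2.COLOR_BGR2HSV); X,Y,Z=P[...,0],P[...,1],P[...,2]
    m=(X>x0)&(X<x1)&(Y<182)&(Y>-75)&(Z>lo)&(Z<hi)&(hsv[...,1]<40)&(hsv[...,2]>110)
    m=cv2.erode(m.astype(np.uint8),np.ones((3,3)))>0
    q=P[m]
    for k in range(5):
        c,nn,r=plane(q); q=q[r<max(1.5,2*np.median(r))]
    nn=nn*np.sign(-nn[0]) if abs(nn[0])>.3 else nn
    # angle: sheet direction in x-z
    up=np.cross(nn,[-np.sin(.062),np.cos(.062),0]); up*=np.sign(up[2])
    a=np.degrees(np.arctan2(up[2],-(up[0]*np.cos(.062)+up[1]*np.sin(.062))))
    return a,c,nn,len(q),q.min(0),q.max(0)
E
python3 - <<'E'
from h import *
p,y,s=pose(); print(p,s["ee_rot"],s["ft_force"],s["width"],s["time"])
for n in ["side","scene"]: print(n,*[np.round(v,2) for v in coverang(n,x0=600)])
E
```

```text
[692.42624977  62.59029699 215.27319197] [-3.1387345  -0.00498956  0.06001057] [1.80636143 5.34120962 0.97475673] 9.080372010467844 8.6
side 89.71 [649.64  62.84 174.78] [-1.   -0.08 -0.01] 1007 [639.29 -66.55 113.41] [660.57 178.53 231.03]h.py:20: RuntimeWarning: Mean of empty slice.
  c=q.mean(0); u,s,v=np.linalg.svd(q-c,full_matrices=False); n=v[2]*np.sign(v[2][2]); return c,n,np.abs((q-c)@n)
  ret = um.true_divide(
Traceback (most recent call last):
  File "h.py", line 40, in coverang
    c,nn,r=plane(q); q=q[r<max(1.5,2*np.median(r))]
           ~~~~~^^^
  File "h.py", line 20, in plane
    c=q.mean(0); u,s,v=np.linalg.svd(q-c,full_matrices=False); n=v[2]*np.sign(v[2][2]); return c,n,np.abs((q-c)@n)
                                                                 ~^^^
IndexError: index 2 is out of bounds for axis 0 with size 0
```

apply_moves:
  targets: [-0.5, 0, 0, 0, 0, -0.5, 0, 0, 0, 0, -0.5, 0, 0, -0.03, 0, -0.5, 0, 0, -0.045, 0, -0.5, 0, 0, -0.045, 0]

```text
time: 9.2
eef_pos: [689.9, 59.7, 333.4]
ee_rot: [3.141, 0.004, 0.059]
ft_force: [0.5, 0.1, 0.2]
width: 21.2
```

```bash
python3 - <<'E'
from h import *
p,y,s=pose(); print(p,s["ee_rot"],s["ft_force"],s["width"],s["time"])
print("side",*[np.round(v,2) for v in coverang("side",x0=600)])
P=np.load("sc.npz")["P"]; X,Y,Z=P[...,0],P[...,1],P[...,2]
m=(Z>60)&(Z<400)&(Y>300)&(Y<1000)&(X>350)&(X<790)
nl,lab,st,_=cv2.connectedComponentsWithStats(m.astype(np.uint8))
for i in range(1,nl):
    if st[i,4]>50: q=P[lab==i]; print(st[i],np.percentile(q,2,axis=0).round(),np.percentile(q,98,axis=0).round(), "min y at x<650", q[q[:,0]<650].min(0))
d=cam("side"); cv2.imwrite("pics/s8.png",d["img"])
E
```

```text
[689.92441234  59.68089618 333.3736837 ] [3.14054122 0.00353722 0.0586791 ] [0.51283843 0.11465309 0.18816001] 21.209139724098502 9.2
side 89.68 [649.78  59.94 173.8 ] [-1.   -0.08 -0.01] 977 [639.83 -65.7  114.42] [660.35 175.61 231.51]
[ 137  137   98   79 5376] [553. 324.  75.] [760. 615. 239.] min y at x<650 [543.91240482 317.95760836  60.22626098]
```

View pics/s8.png

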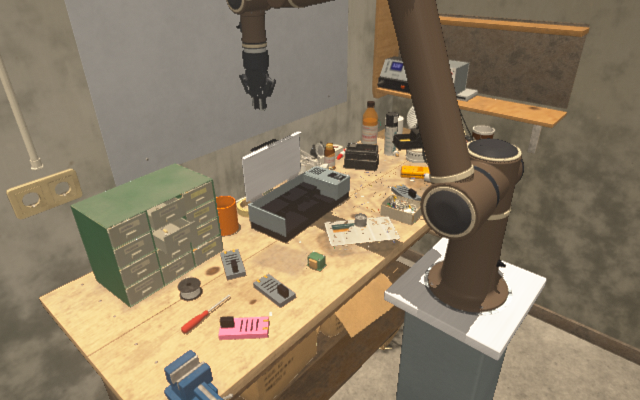

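```bash
python3 - <<'E'
from h import *
p,y,s=pose(); 
for r in plan(p,y,[500,310,345],1.63,11): print([float(v) for v in r])
P=np.load("sc.npz")["P"]; X,Y,Z=P[...,0],P[...,1],P[...,2]
m=(Z>50)&(Z<235)&(Y>310)&(Y<640)&(X>450)&(X<700)
for a in range(310,640,30):
    k=m&(Y>=a)&(Y<a+30); print(a, X[k].min().round() if k.any() else None, end="; ")
E
```

```text
[-0.0163, -0.0237, -0.0001, -8.18]
[-0.0128, -0.0258, -0.0001, -8.18]
[-0.009, -0.0274, -0.0001, -8.18]
[-0.005, -0.0284, -0.0001, -8.18]
[-0.0009, -0.0288, -0.0001, -8.18]
[0.0032, -0.0286, -0.0001, -8.18]
[0.0072, -0.0279, -0.0001, -8.18]
[0.0111, -0.0266, -0.0001, -8.18]
[0.0148, -0.0247, -0.0001, -8.18]
[0.0182, -0.0224, -0.0001, -8.18]
[0.0212, -0.0195, -0.0001, -8.18]
310 598.0; 340 595.0; 370 595.0; 400 552.0; 430 544.0; 460 545.0; 490 548.0; 520 589.0; 550 583.0; 580 586.0; 610 587.0;
```

apply_moves:
  targets: [0, -0.0165, -0.0235, 0, -8.2, 0, -0.013, -0.026, 0, -8.2, 0, -0.009, -0.0275, 0, -8.2, 0, -0.005, -0.0285, 0, -8.2, 0, -0.001, -0.029, 0, -8.2]

```text
time: 9.8
eef_pos: [600.6, 174.3, 333.0]
ee_rot: [3.141, 0.001, 0.78]
ft_force: [0.7, -0.1, -0.7]
width: 42.6
```

apply_moves:
  targets: [0, 0.003, -0.0285, 0, -8.2, 0, 0.007, -0.028, 0, -8.2, 0, 0.011, -0.0265, 0, -8.2, 0, 0.015, -0.0245, 0, -8.2, 0, 0.018, -0.0225, 0, -8.2]

```text
time: 10.3
eef_pos: [511.7, 287.2, 333.1]
ee_rot: [-3.141, 0.001, 1.496]
ft_force: [0.0, 0.1, 0.4]
width: 42.5
```

apply_moves:
  targets: [0, 0.021, -0.0195, 0, -8.2, 0, 0, 0, 0, 0, 0, 0, 0, 0, 0]

```text
time: 10.6
eef_pos: [494.6, 309.4, 333.3]
ee_rot: [3.141, 0.001, 1.633]
ft_force: [0.2, 0.0, 0.5]
width: 42.8
```

```bash
python3 - <<'E'
from h import *
p,y,s=pose(); print(p,s["ee_rot"],s["qpos"],s["width"],s["time"])
for n in ["scene","side","wrist"]:
    d=cam(n); cv2.imwrite(f"pics/{n}9.png",d["img"])
    np.savez(f"{n}9.npz",**{k:d[k] for k in ["img","depth","R","t","K"]})
E
```

```text
[494.64015602 309.41625249 333.3172381 ] [3.14149218e+00 1.40643452e-03 1.63340582e+00] [ 4.85081686e-01  1.52454676e-01  1.61760455e+00 -1.35057040e-03
  1.37201862e+00 -1.14805718e+00] 42.78126151036963 10.6
```

View pics/wrist9.png

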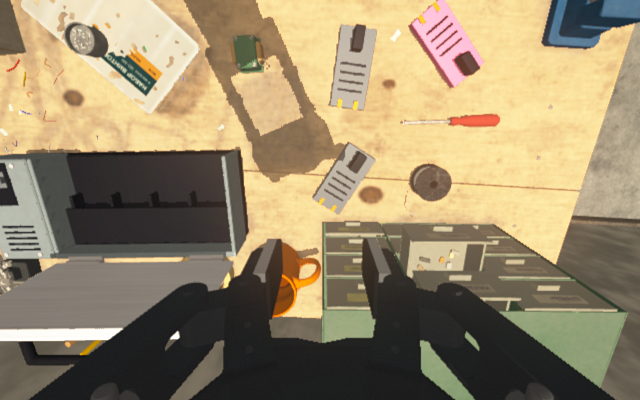

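View pics/scene9.png

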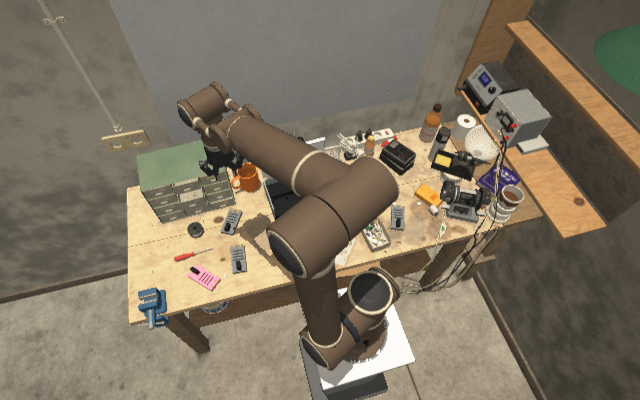

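The wrist view shows pack A at about (345,178), pack B at about (353,68), and the dock interior with divider noses at about row 198. Next I'll measure all of these.

```bash
cat >> h.py <<'E'
def packs(d,verbose=True):
    P=cloud(d); X,Y,Z=P[...,0],P[...,1],P[...,2]; hsv=cv2.cvtColor(d["img"],cv2.COLOR_BGR2HSV); out=[]
    m=(Z>7)&(Z<48)&(X>230)&(X<700)&((hsv[...,1]<70)|(hsv[...,2]<60))
    m=cv2.morphologyEx(m.astype(np.uint8),cv2.MORPH_OPEN,np.ones((3,3)))
    nl,lab,st,_=cv2.connectedComponentsWithStats(m)
    for i in range(1,nl):
        if st[i,4]<120: continue
        k=lab==i; q=P[k]; top=q[(q[:,2]>11)&(q[:,2]<21)]; fin=q[(q[:,2]>35)&(q[:,2]<46)]
        if len(top)<80 or len(fin)<5: continue
        r=rect(q[(q[:,2]>11)]); f=fin.mean(0)
        c=np.array(r[0]); dv=c-f[:2]
        (w,h)=r[1]; a=np.radians(r[2]); ax=np.array([np.cos(a),np.sin(a)]) if w>h else np.array([-np.sin(a),np.cos(a)])
        ax*=np.sign(ax@dv)
        out.append((st[i,:4].tolist(),c.round(1).tolist(),np.round(r[1],1).tolist(),round(float(np.arctan2(ax[1],ax[0])),3),f.round(1).tolist(),round(float(np.linalg.norm(dv)),1),len(q)))
    return out
E
python3 - <<'E'
from h import *
for n in ["wrist","scene","side"]:
    z=np.load(f"{n}9.npz"); 
    for o in packs(z): print(n,o)
z=np.load("wrist9.npz"); im=z["img"]
cv2.imwrite("pics/w9a.png",cv2.resize(im[10:220,310:390],None,fx=2.8,fy=2.8,interpolation=cv2.INTER_CUBIC))
cv2.imwrite("pics/w9b.png",cv2.resize(im[140:270,0:260],None,fx=3,fy=3,interpolation=cv2.INTER_CUBIC))
E
```

```text
wrist ([330, 25, 47, 85], [362.0, 345.4], [51.4, 109.4], -0.074, [328.1, 354.6, 39.7], 35.1, 2484)
wrist ([314, 143, 61, 70], [528.0, 345.8], [51.6, 108.7], -0.506, [501.5, 364.1, 39.8], 32.2, 1787)
wrist ([57, 152, 169, 56], [545.3, 31.9], [87.2, 252.3], 1.631, [550.9, -4.4, 38.2], 36.7, 8353)
scene ([391, 206, 14, 24], [367.3, -301.6], [50.8, 112.4], -0.47, [335.5, -288.5, 38.4], 34.4, 293)
scene ([221, 210, 21, 24], [521.4, 348.6], [54.5, 107.9], -0.522, [490.2, 365.7, 38.8], 35.6, 313)
scene ([365, 223, 24, 24], [317.1, -186.8], [102.2, 72.3], 0.073, [300.2, -186.9, 38.8], 17.0, 344)
scene ([230, 245, 16, 28], [357.3, 347.4], [51.8, 113.4], -0.071, [320.4, 350.5, 39.7], 37.0, 370)
side ([430, 164, 30, 14], [340.4, -528.4], [113.9, 72.3], 0.328, [322.5, -536.3, 40.0], 19.5, 275)
side ([392, 186, 28, 14], [370.0, -301.2], [55.0, 113.4], -0.404, [334.7, -282.3, 38.4], 40.0, 227)
side ([277, 189, 72, 47], [553.4, 0.9], [109.3, 314.4], 1.638, [552.9, -22.7, 39.5], 23.7, 1405)
side ([221, 250, 25, 28], [525.3, 347.9], [51.4, 113.4], -0.5, [498.7, 360.3, 37.7], 29.4, 421)
```

View pics/w9b.png

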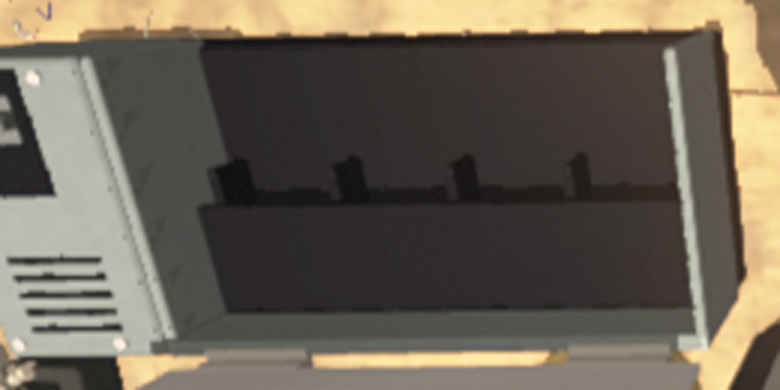

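View pics/w9a.png

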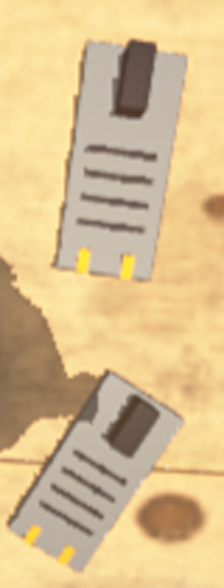

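```bash
python3 - <<'E'
from h import *
z=np.load("wrist9.npz")
px=lambda p:[(p[0]+.5)/3-.5,140+(p[1]+.5)/3-.5]
pts=[((237,160),(-12,-120),53),((350,156),(-12,-60),53),((464,155),(-12,0),53),((579,154),(-12,60),53),
 ((35,78),None,89),((201,207),None,59),((688,204),None,59),((668,48),(-75,128),89),((697,340),(75,128),89),((170,336),(75,-134),89),((88,56),(-75,-134),89)]
L=[];W=[]
for p,l,h in pts:
    w=pix2plane(z,px(p),h)[0,:2]
    if l: L.append(l);W.append(w)
o,th,r=dockfit(L,W); print(o,np.degrees(th),th); 
for a,b,c in zip(L,W,r): print(a,b.round(1),c.round(1))
R=np.array([[np.cos(th),-np.sin(th)],[np.sin(th),np.cos(th)]])
for p in [(201,207),(688,204)]: print("roof",R.T@(pix2plane(z,px(p),59)[0,:2]-o))
P=cloud(z); print([P[int(round(px(p)[1]))+2,int(round(px(p)[0]))].round(1).tolist() for p in [(237,170),(350,166),(464,166),(579,164)]])
E
```

```text
[568.10491034  57.40114982] 3.644875435951086 0.06361507718241015
(-12, -120) [564.9 -55.9] [1.1 7.2]
(-12, -60) [559.3   1.5] [-0.7  4.7]
(-12, 0) [555.2  59. ] [-0.9  2.4]
(-12, 60) [551.2 116.9] [-1.1  0.4]
(-75, 128) [488.6 175.8] [ 3.5 -4.6]
(75, 128) [632.2 184.5] [-2.6 -5.4]
(75, -134) [646.  -74.5] [-5.5 -3. ]
(-75, -134) [507.9 -82.9] [ 6.2 -1.8]
roof [  12.53971413 -131.96452034]
roof [ 11.56968795 114.93786681]
[[577.1, -67.1, 40.9], [571.3, -7.6, 42.9], [567.4, 52.0, 43.6], [562.2, 112.6, 43.3]]
```

```bash
python3 - <<'E'
from h import *
z=np.load("wrist9.npz")
px=lambda p:[(p[0]+.5)/3-.5,140+(p[1]+.5)/3-.5]
pts=[((237,160),(-12,-120),33),((350,156),(-12,-60),33),((464,155),(-12,0),33),((579,154),(-12,60),33),
 ((668,48),(-70,128),89),((697,340),(72,128),89),((174,336),(72,-128),89),((94,56),(-70,-128),89),((201,207),(6,-128),59)]
L=[];W=[]
for p,l,h in pts:
    w=pix2plane(z,px(p),h)[0,:2]; L.append(l);W.append(w)
o,th,r=dockfit(L,W); print(o,np.degrees(th),th); 
for a,b,c in zip(L,W,r): print(a,b.round(1),c.round(1))
E
```

```text
[571.04268148  50.41423579] 4.185452549106077 0.07304992766789069
(-12, -120) [571.6 -73. ] [ 3.8 -2.8]
(-12, -60) [565.7 -12.9] [ 2.3 -2.6]
(-12, 0) [561.5  47.4] [ 2.4 -2.2]
(-12, 60) [557.2 108. ] [ 2.5 -1.3]
(-70, 128) [488.6 175.8] [-3.2  2.9]
(72, 128) [632.2 184.5] [-1.3  1.2]
(72, -128) [645.9 -72.6] [-6.3 -0.6]
(-70, -128) [507.8 -80.2] [-2.8  2.1]
(6, -128) [589.  -73.5] [2.6 3.3]
```

```bash
python3 - <<'E'
from h import *
p,y,s=pose(); 
for r in plan(p,y,[492.7,365.4,95],1.063,6): print([float(v) for v in r])
E
```

```text
[0.0095, 0.0001, 0.0398, 5.43]
[0.0094, -0.0008, 0.0398, 5.43]
[0.0093, -0.0017, 0.0398, 5.43]
[0.0091, -0.0026, 0.0398, 5.43]
[0.0088, -0.0034, 0.0398, 5.43]
[0.0085, -0.0042, 0.0398, 5.43]
```

apply_moves:
  targets: [0, 0.0095, 0, 0.04, 5.4, 0, 0.0095, -0.001, 0.04, 5.4, 0, 0.0095, -0.0015, 0.04, 5.4, 0, 0.009, -0.0025, 0.04, 5.4, 0, 0.009, -0.0035, 0.04, 5.4]

```text
time: 11.25
eef_pos: [493.3, 356.6, 132.3]
ee_rot: [3.141, -0.0, 1.156]
ft_force: [-0.5, 0.4, 0.3]
width: 42.7
```

apply_moves:
  targets: [0, 0.0085, -0.004, 0.04, 5.5, 0, 0, 0, 0, 0, 0, 0, 0, 0, 0]

```text
time: 11.55
eef_pos: [492.1, 365.7, 93.1]
ee_rot: [-3.141, 0.002, 1.067]
ft_force: [0.2, 0.8, 1.0]
width: 42.7
```

```bash
python3 - <<'E'
from h import *
p,y,s=pose(); print(p,y,s["width"],s["time"])
d=cam("wrist"); cv2.imwrite("pics/w10.png",d["img"]); np.savez("w10.npz",**{k:d[k] for k in ["img","depth","R","t","K"]})
for o in packs(d): print(o)
E
```

```text
[492.13191184 365.69041943  93.06836265] 1.0672379558615923 42.74329941863789 11.55
([130, 0, 145, 150], [362.8, 346.1], [51.7, 107.9], -0.072, [334.9, 348.1, 39.7], 28.0, 10908)
([289, 187, 65, 121], [527.8, 346.5], [51.4, 109.2], -0.496, [494.5, 364.6, 40.2], 37.9, 7188)
([0, 299, 150, 101], [506.6, 86.1], [19.6, 191.3], -1.479, [493.9, 172.9, 40.0], 87.8, 2944)
([179, 362, 37, 38], [583.7, 184.8], [30.4, 5.4], 0.078, [577.0, 185.5, 40.4], 6.7, 692)
```

View pics/w10.png

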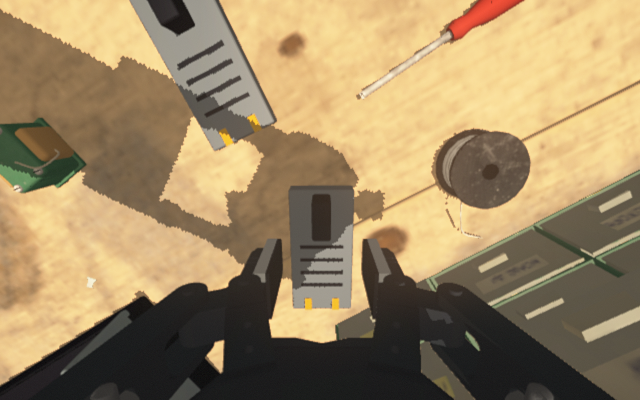

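apply_moves:
  targets: [-0.2, 0, 0.003, 0.03, -0.4, -0.2, 0, 0, 0.03, 0, -0.2, 0, 0, 0.013, 0, -0.2, 0, 0, 0, 0, -0.2, 0, 0, 0, 0]

```text
time: 12.1
eef_pos: [496.2, 366.0, 22.8]
ee_rot: [3.14, -0.003, 1.073]
ft_force: [-0.2, 0.6, -0.2]
width: 34.4
```

apply_moves:
  targets: [-1, 0, 0, 0, 0, -1, 0, 0, 0, 0, -1, 0, 0, 0, 0, -1, 0, 0, 0, 0]
  force: 60

```text
time: 12.5
eef_pos: [496.2, 366.2, 23.2]
ee_rot: [3.14, -0.003, 1.074]
ft_force: [-1.0, -1.8, 6.1]
width: 12.4
```

```bash
python3 - <<'E'
from h import *
p,y,s=pose(); print(p,y,s["ft_force"],s["width"],s["time"])
d=cam("wrist"); cv2.imwrite("pics/w11.png",d["img"])
o=np.array([573.5,52.]);th=.070
R=np.array([[np.cos(th),-np.sin(th)],[np.sin(th),np.cos(th)]])
for b,yy in enumerate([-90,-30,30,90]): print(b,"pre",o+R@[-80-37,yy],"home",o+R@[-26,yy])
E
```

```text
[496.22902118 366.19655827  23.24362546] 1.0736996725148107 [-1.04468713 -1.76911006  6.12800765] 12.353014475123333 12.5
0 pre [463.08138923 -45.96290316] home [553.85853025 -39.59810405]
1 pre [458.88481839  13.89015685] home [549.66195941  20.25495596]
2 pre [454.68824755  73.74321687] home [545.46538857  80.10801598]
3 pre [450.49167671 133.59627688] home [541.26881773 139.96107599]
```

View pics/w11.png

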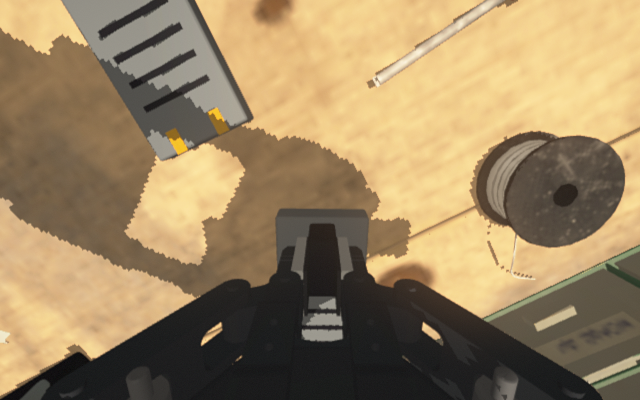

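```bash
python3 - <<'E'
from h import *
p,y,s=pose(); p=p+[0,0,128]
for r in plan(p,y,[445,73,150],1.641,8): print([float(v) for v in r])
E
```

```text
[-0.0353, 0.0118, 0.0002, -4.06]
[-0.036, 0.0093, 0.0002, -4.06]
[-0.0366, 0.0067, 0.0002, -4.06]
[-0.037, 0.0041, 0.0002, -4.06]
[-0.0372, 0.0015, 0.0002, -4.06]
[-0.0372, -0.0011, 0.0002, -4.06]
[-0.037, -0.0038, 0.0002, -4.06]
[-0.0367, -0.0064, 0.0002, -4.06]
```

apply_moves:
  targets: [-1, 0, 0, -0.01, 0, -1, 0, 0, -0.03, 0, -1, 0, 0, -0.043, 0, -1, 0, 0, -0.045, 0, -1, 0, 0, 0, 0]

```text
time: 13.05
eef_pos: [499.5, 368.7, 157.3]
ee_rot: [3.134, -0.014, 1.074]
ft_force: [2.3, 1.6, -1.6]
width: 12.4
```

apply_moves:
  targets: [-1, -0.0355, 0.0115, 0, -4.1, -1, -0.036, 0.009, 0, -4.1, -1, -0.0365, 0.0065, 0, -4.1, -1, -0.037, 0.004, 0, -4.1, -1, -0.037, 0.0015, 0, -4.0]

```text
time: 13.55
eef_pos: [460.3, 181.0, 148.0]
ee_rot: [-3.14, 0.001, 1.433]
ft_force: [1.4, -0.3, -1.5]
width: 12.3
```

apply_moves:
  targets: [-1, -0.037, -0.001, 0, -4.0, -1, -0.037, -0.004, 0, -4.1, -1, -0.0365, -0.0065, 0, -4.1, -1, 0, 0, 0, 0, -1, 0, 0, 0, 0]

```text
time: 14.05
eef_pos: [441.8, 72.4, 148.4]
ee_rot: [-3.141, -0.001, 1.64]
ft_force: [0.8, -0.4, -2.3]
width: 12.5
```

```bash
python3 - <<'E'
from h import *
p,y,s=pose(); print(p,s["ee_rot"],s["ft_force"],s["width"],s["time"])
for n in ["scene","side","wrist"]:
    d=cam(n); cv2.imwrite(f"pics/{n}12.png",d["img"]); np.savez(f"{n}12.npz",**{k:d[k] for k in ["img","depth","R","t","K"]})
d=np.load("side12.npz"); cv2.imwrite("pics/s12.png",cv2.resize(d["img"][100:260,220:420],None,fx=3.7,fy=3.7,interpolation=cv2.INTER_CUBIC))
E
```

```text
[441.7600512   72.40163816 148.35001674] [-3.14069145e+00 -5.74096986e-04  1.63951876e+00] [ 0.7680579  -0.43666748 -2.2599675 ] 12.535032519040909 14.05
```

View pics/s12.png

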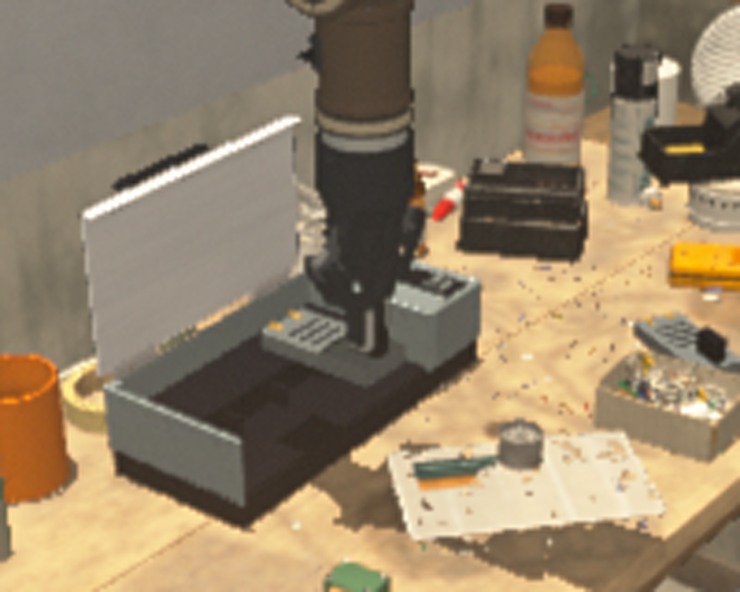

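View pics/scene12.png

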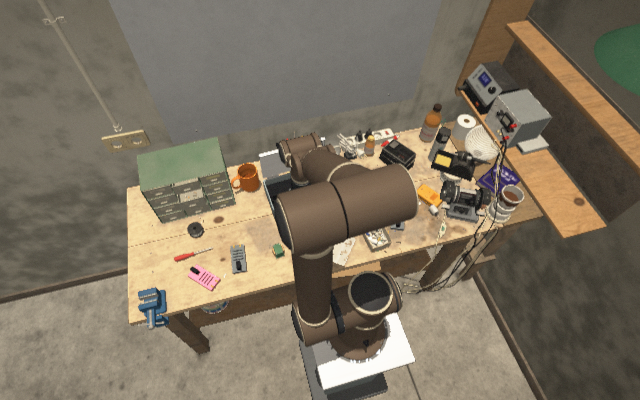

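View pics/wrist12.png

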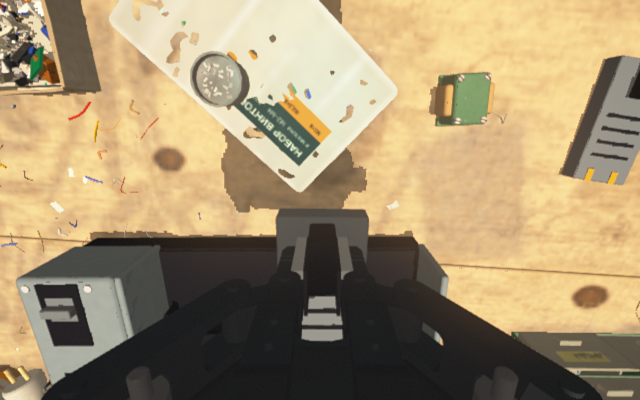

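```bash
python3 - <<'E'
from h import *
d=np.load("wrist12.npz"); cv2.imwrite("pics/w12z.png",cv2.resize(d["img"][195:355,90:290],None,fx=3.9,fy=3.7,interpolation=cv2.INTER_CUBIC))
cv2.imwrite("pics/w12y.png",cv2.resize(d["img"][195:355,350:510],None,fx=3.7,fy=3.7,interpolation=cv2.INTER_CUBIC))
E
```

```text
(no output)
```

View pics/w12z.png

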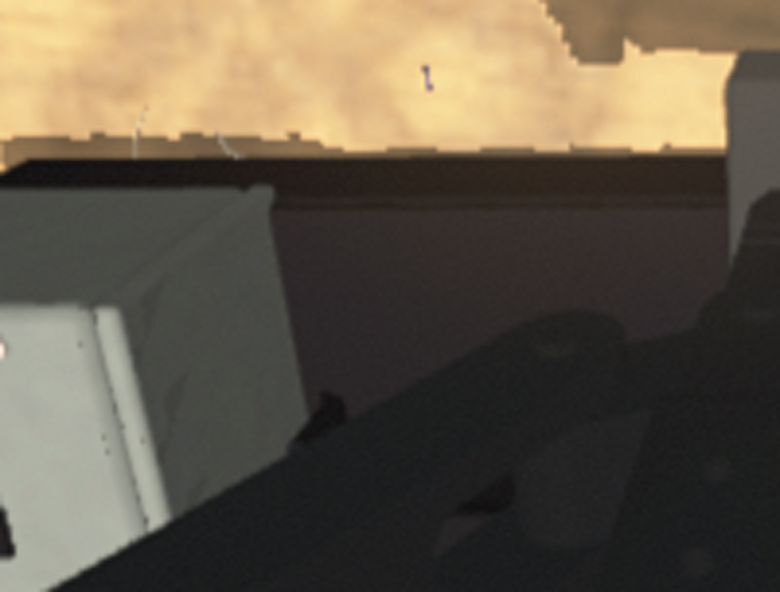

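View pics/w12y.png

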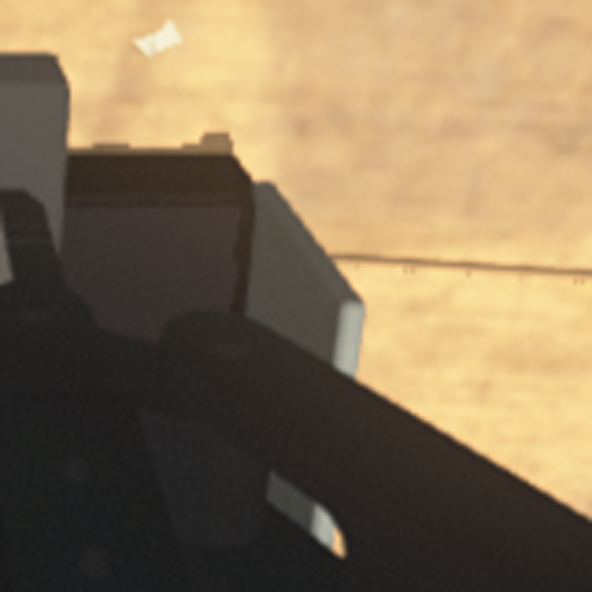

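```bash
python3 - <<'E'
from h import *
d=np.load("wrist12.npz")
a=pix2plane(d,[(90+272.5/3.9-.5,195+207.5/3.7-.5),(350+65.5/3.7-.5,195+205/3.7-.5),(350+252/3.7-.5,195+204/3.7-.5)],33)
print(a.round(1)); v=a[2]-a[0]; print("len",np.linalg.norm(v),"yaw",np.arctan2(-v[0],v[1]), "mid",(a[2]+a[0])/2)
b=pix2plane(d,[(90+120/3.9-.5,195+306/3.7-.5),(350+338/3.7-.5,195+300/3.7-.5),(350+363/3.7-.5,195+302/3.7-.5)],89); print(b.round(1))
v=b[1]-b[0]; print("tops inner",np.linalg.norm(v),np.arctan2(-v[0],v[1]),(b[1]+b[0])/2)
# fin top/pack rear edge centre relative to TCP
s=pose(); p=s[0]
print(p, pix2plane(d,[(321.5,225)],p[2]+17), "pack rear top edge", pix2plane(d,[(277,210),(367.5,210)],p[2]-7))
E
```

```text
[[512.7 -80.8  33. ]
 [497.5 122.8  33. ]
 [493.7 172.1  33. ]]
len 253.66578196148708 yaw 0.07496962408677522 mid [503.24700101  45.65362481  33.        ]
[[507.5 -81.4  89. ]
 [488.  171.9  89. ]
 [488.1 177.3  89. ]]
tops inner 254.0774346923477 0.07672059451978613 [497.76600276  45.24382565  89.        ]
[442.56321429  73.77253997 148.67656289] [[420.71398506  72.5350309  165.67656289]] pack rear top edge [[423.3943507   48.37936328 141.67656289]
 [419.90105417  97.594545   141.67656289]]
```

apply_moves:
  targets: [-1, -0.001, 0.0015, 0.03, -0.4, -1, 0, 0, 0.03, 0, -1, 0, 0, 0.03, 0, -1, 0, 0, 0, 0, -1, 0, 0, 0, 0]

```text
time: 14.7
eef_pos: [443.9, 72.9, 58.7]
ee_rot: [-3.14, -0.0, 1.651]
ft_force: [-0.1, -0.3, -1.8]
width: 12.1
```

```bash
python3 - <<'E'
from h import *
P=[pose() for i in range(1)]
p,y,s=P[0]; print(p,s["ee_rot"],s["ft_force"],s["width"],s["time"])
d=cam("side"); cv2.imwrite("pics/s13.png",cv2.resize(d["img"][100:260,220:420],None,fx=3.7,fy=3.7,interpolation=cv2.INTER_CUBIC))
p,y,s=pose(); print(p,y)
d=cam("wrist"); cv2.imwrite("pics/w13.png",d["img"]);np.savez("w13.npz",**{k:d[k] for k in ["img","depth","R","t","K"]})
p,y,s=pose(); print(p,y)
E
```

```text
[443.92371095  72.86384291  58.74972024] [-3.14004205e+00 -1.87567319e-04  1.65088702e+00] [-0.08620706 -0.25939349 -1.77055865] 12.105415199426801 14.7
[444.69111332  72.7561403   59.51492805] 1.6506688311209898
[445.20660221  72.62915578  60.01213916] 1.6503379931426951
```

View pics/s13.png

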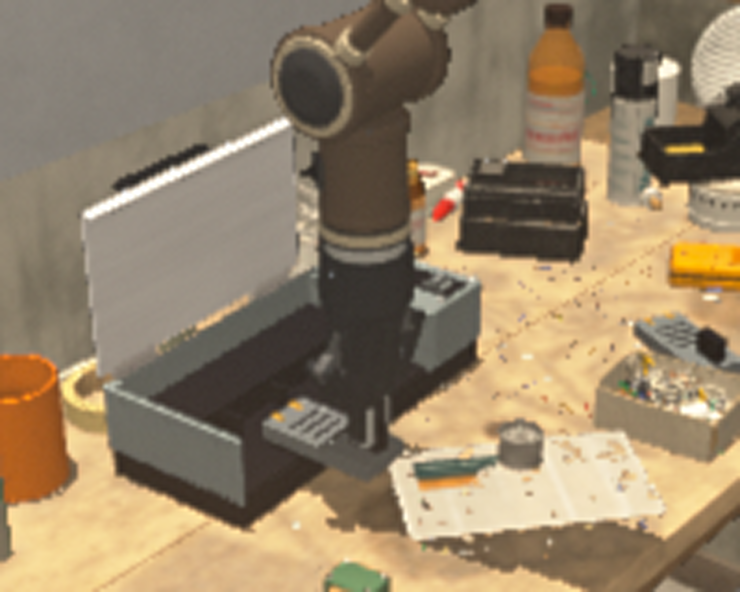

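View pics/w13.png

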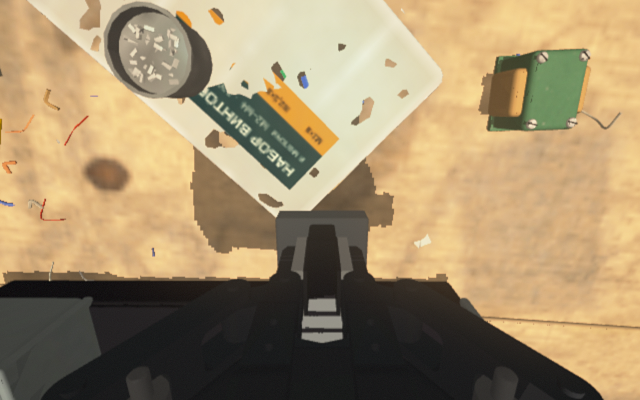

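apply_moves:
  targets: [-1, -0.001, 0.008, 0.002, 0.2, -1, 0, 0.01, 0, 0, -1, 0, 0.01, 0, 0, -1, 0, 0.006, 0, 0, -1, 0, 0, 0, 0]

```text
time: 15.3
eef_pos: [480.0, 73.6, 57.3]
ee_rot: [3.139, 0.0, 1.646]
ft_force: [-0.3, 0.7, -1.7]
width: 12.3
```

```bash
cat >> h.py <<'E'
O=np.array([573.,51.]); TH=.075
def tolocal(p):
    c,s=np.cos(TH),np.sin(TH); d=np.array(p[:2])-O; return np.array([c*d[0]+s*d[1],-s*d[0]+c*d[1]])
def rep():
    p,y,s=pose(); l=tolocal(p); f=s["ft_force"]; c,sn=np.cos(TH),np.sin(TH)
    print("TCP",p.round(1),"dock",l.round(1),"yawdev",round(y-np.pi/2-TH,4),"rp",s["ee_rot"][:2].round(3),"F",f.round(1),"w",round(s["width"],1),"t",s["time"])
E
python3 - <<'E'
from h import *
rep()
d=cam("side"); cv2.imwrite("pics/s14.png",cv2.resize(d["img"][140:240,260:360],None,fx=6,fy=6,interpolation=cv2.INTER_CUBIC))
rep()
E
```

```text
TCP [480.   73.6  57.3] dock [-91.   29.5] yawdev -0.0001 rp [3.139 0.   ] F [-0.3  0.7 -1.7] w 12.3 t 15.3
TCP [478.8  73.6  56.9] dock [-92.3  29.6] yawdev -0.0001 rp [ 3.141 -0.   ] F [-0.3  0.6 -2. ] w 12.3 t 15.35
```

View pics/s14.png

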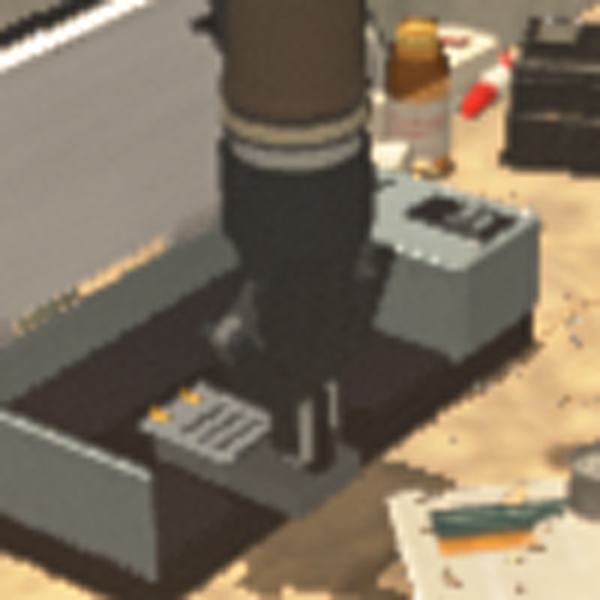

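apply_moves:
  targets: [-1, 0, 0.008, -0.0005, 0, -1, 0, 0.008, 0, 0, -1, 0, 0.008, 0, 0, -1, 0, 0.008, 0, 0, -1, 0, 0, 0, 0]

```text
time: 15.85
eef_pos: [511.8, 76.1, 57.6]
ee_rot: [3.14, 0.0, 1.646]
ft_force: [1.0, -0.0, -3.8]
width: 12.8
```

```bash
python3 - <<'E'
from h import *
rep()
E
```

```text
TCP [511.8  76.1  57.6] dock [-59.1  29.6] yawdev 0.0001 rp [3.14 0.  ] F [ 1.  -0.  -3.8] w 12.8 t 15.85
```

apply_moves:
  targets: [-1, 0, 0.008, 0, 0, -1, 0, 0.008, 0, 0, -1, 0, 0.008, 0, 0, -1, 0, 0.006, 0, 0, -1, 0, 0.004, 0, 0]

```text
time: 16.35
eef_pos: [542.9, 78.5, 57.0]
ee_rot: [-3.137, -0.0, 1.646]
ft_force: [-8.5, -0.8, 1.9]
width: 12.4
```

apply_moves:
  targets: [-1, 0, 0.002, 0, 0, -1, 0, 0, 0, 0]

```text
time: 16.55
eef_pos: [543.0, 78.5, 56.5]
ee_rot: [-3.135, 0.0, 1.646]
ft_force: [-5.7, -1.4, 1.6]
width: 12.6
```

```bash
python3 - <<'E'
from h import *
rep()
d=cam("side"); cv2.imwrite("pics/s15.png",cv2.resize(d["img"][140:240,260:360],None,fx=6,fy=6,interpolation=cv2.INTER_CUBIC))
rep()
E
```

```text
TCP [543.   78.5  56.5] dock [-27.8  29.7] yawdev 0.0003 rp [-3.135  0.   ] F [-5.7 -1.4  1.6] w 12.6 t 16.55
TCP [543.   78.5  56.5] dock [-27.8  29.7] yawdev 0.0003 rp [-3.135 -0.   ] F [-4.7 -0.4  1. ] w 12.4 t 16.6
```

View pics/s15.png

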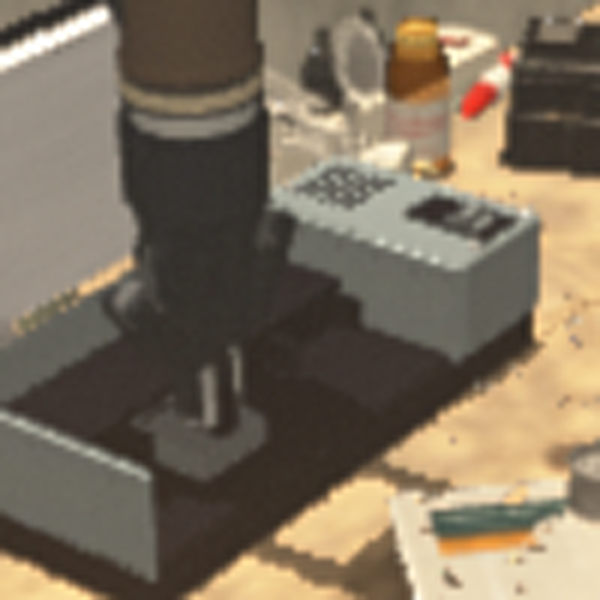

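apply_moves:
  targets: [-1, 0, 0.004, 0, 0, -1, 0, 0, 0, 0]

```text
time: 16.8
eef_pos: [543.2, 78.5, 56.3]
ee_rot: [-3.126, 0.0, 1.646]
ft_force: [-13.3, -1.0, 9.1]
width: 12.7
```

apply_moves:
  targets: [-0.4, 0, -0.006, 0, 0, -0.4, 0, 0, 0, 0, -0.4, 0, 0, -0.01, 0, -0.3, 0, 0, -0.04, 0, -0.3, 0, 0, -0.045, 0]

```text
time: 17.3
eef_pos: [543.4, 78.5, 152.7]
ee_rot: [-3.14, -0.0, 1.646]
ft_force: [0.8, 0.1, -0.1]
width: 29.9
```

```bash
python3 - <<'E'
from h import *
rep()
d=cam("side"); cv2.imwrite("pics/s16.png",cv2.resize(d["img"][140:240,260:360],None,fx=6,fy=6,interpolation=cv2.INTER_CUBIC))
rep()
E
```

```text
TCP [543.4  78.5 152.7] dock [-27.5  29.6] yawdev 0.0001 rp [-3.14 -0.  ] F [ 0.8  0.1 -0.1] w 29.9 t 17.3
TCP [550.1  79.  162.4] dock [-20.7  29.7] yawdev 0.0003 rp [3.127 0.   ] F [ 2.8 -0.5  4.9] w 30.0 t 17.35
```

View pics/s16.png

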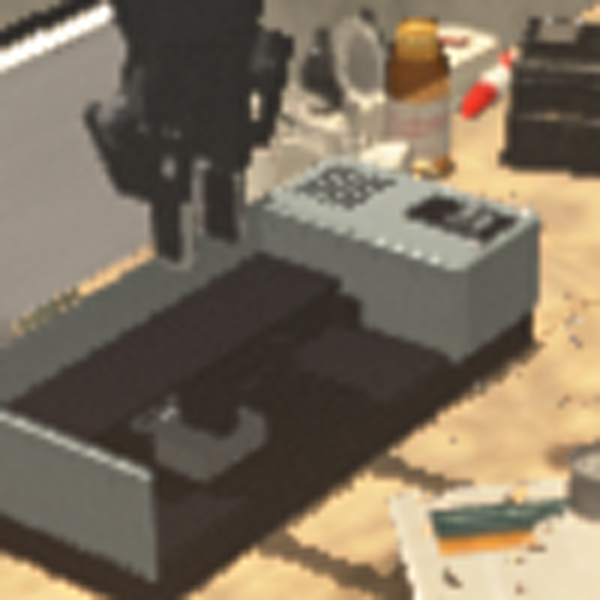

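```bash
python3 - <<'E'
from h import *
p,y,s=pose(); print(p,y)
for r in plan([547,79,158],y,[324.5,349,100],1.498,8): print([float(v) for v in r])
E
```

```text
[550.12249436  79.02778768 162.41263622] 1.646058241491522
[0.0357, -0.0252, 0.0072, 1.06]
[0.0353, -0.0259, 0.0072, 1.06]
[0.0348, -0.0265, 0.0072, 1.06]
[0.0343, -0.0271, 0.0072, 1.06]
[0.0338, -0.0278, 0.0072, 1.06]
[0.0333, -0.0284, 0.0072, 1.06]
[0.0327, -0.029, 0.0072, 1.06]
[0.0322, -0.0296, 0.0072, 1.06]
```

apply_moves:
  targets: [0, 0.036, -0.025, 0, 1, 0, 0.0355, -0.026, 0, 1, 0, 0.035, -0.0265, 0, 1.1, 0, 0.0345, -0.027, 0.01, 1.1, 0, 0.034, -0.028, 0.01, 1.1]

```text
time: 17.85
eef_pos: [405.4, 250.4, 134.0]
ee_rot: [3.137, -0.003, 1.552]
ft_force: [-0.0, -0.2, -0.3]
width: 42.7
```

apply_moves:
  targets: [-0.1, 0.0335, -0.0285, 0.01, 1.1, -0.1, 0.0325, -0.029, 0.015, 1.1, -0.1, 0.032, -0.0295, 0.015, 1, -0.1, 0, 0, 0, 0, -0.1, 0, 0, 0, 0]

```text
time: 18.35
eef_pos: [321.3, 350.6, 92.9]
ee_rot: [3.14, -0.001, 1.501]
ft_force: [1.0, -0.0, 0.1]
width: 38.8
```

```bash
python3 - <<'E'
from h import *
rep(); p,y,s=pose()
d=cam("wrist"); cv2.imwrite("pics/w17.png",d["img"]); np.savez("w17.npz",**{k:d[k] for k in ["img","depth","R","t","K"]})
for o in packs(d): print(o)
d=cam("scene"); 
for o in packs(d): print("scene",o)
d=cam("side"); 
for o in packs(d): print("side",o)
E
```

```text
TCP [321.3 350.6  92.9] dock [-228.5  317.7] yawdev -0.145 rp [ 3.14e+00 -1.00e-03] F [ 1.  -0.   0.1] w 38.8 t 18.35
([286, 186, 65, 122], [361.7, 345.9], [51.5, 109.9], -0.076, [324.0, 348.5, 40.2], 37.8, 7194)
scene ([391, 206, 14, 24], [366.3, -301.4], [52.5, 111.1], -0.411, [333.0, -287.2, 38.9], 36.3, 298)
scene ([365, 221, 23, 26], [316.4, -187.0], [106.6, 73.4], 0.039, [309.6, -185.0, 39.5], 7.0, 360)
scene ([231, 253, 16, 21], [341.7, 348.0], [52.4, 81.4], -0.077, [320.6, 350.4, 38.7], 21.3, 232)
side ([294, 187, 56, 40], [555.3, -24.0], [107.8, 271.1], 1.628, [540.0, -40.9, 40.2], 22.8, 1042)
side ([392, 186, 28, 14], [368.9, -301.7], [53.6, 110.9], -0.397, [335.3, -282.3, 38.5], 38.8, 217)
```

View pics/w17.png

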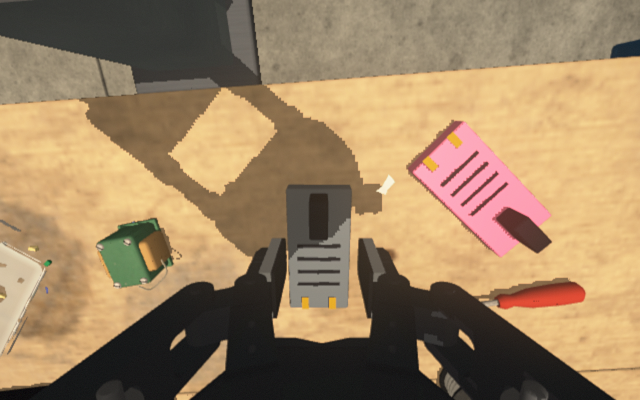

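apply_moves:
  targets: [-0.2, -0.0015, 0.0035, 0.03, 0.3, -0.2, 0, 0, 0.03, 0, -0.2, 0, 0, 0.011, 0, -0.2, 0, 0, 0, 0, -0.2, 0, 0, 0, 0]

```text
time: 19.0
eef_pos: [325.7, 347.8, 22.0]
ee_rot: [3.141, -0.001, 1.491]
ft_force: [0.7, 0.2, 0.7]
width: 34.4
```

apply_moves:
  targets: [-1, 0, 0, 0, 0, -1, 0, 0, 0, 0, -1, 0, 0, 0, 0, -1, 0, 0, 0, 0]
  force: 60

```text
time: 19.4
eef_pos: [325.9, 348.8, 22.9]
ee_rot: [3.139, -0.002, 1.493]
ft_force: [-0.2, -0.6, 6.3]
width: 12.9
```

```bash
python3 - <<'E'
from h import *
rep(); p,y,s=pose()
d=cam("wrist"); cv2.imwrite("pics/w18.png",d["img"])
c,sn=np.cos(TH),np.sin(TH)
pre=O+np.array([[c,-sn],[sn,c]])@np.array([-129,90.3]); print(pre)
for r in plan(p+[0,0,130],y,[*pre,152],np.pi/2+TH,7): print([float(v) for v in r])
E
```

```text
TCP [325.9 348.8  22.9] dock [-224.1  315.5] yawdev -0.153 rp [ 3.139e+00 -2.000e-03] F [-0.2 -0.6  6.3] w 12.9 t 19.4
[437.5964899  131.38021804]
[-0.0297, 0.0183, 0.0001, -1.25]
[-0.0301, 0.0177, 0.0001, -1.25]
[-0.0305, 0.017, 0.0001, -1.25]
[-0.0309, 0.0163, 0.0001, -1.25]
[-0.0312, 0.0157, 0.0001, -1.25]
[-0.0315, 0.015, 0.0001, -1.25]
[-0.0319, 0.0143, 0.0001, -1.25]
```

View pics/w18.png

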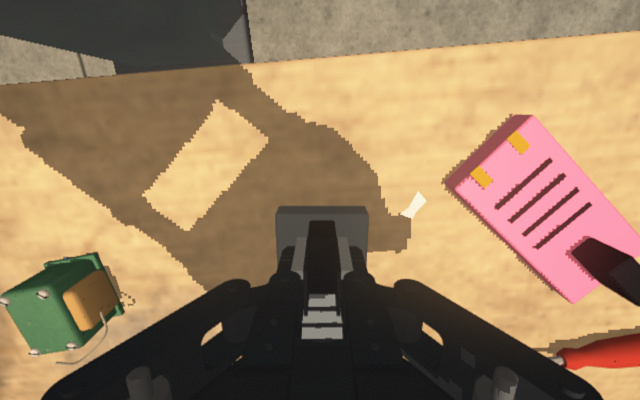

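apply_moves:
  targets: [-1, 0, 0, -0.01, 0, -1, 0, 0, -0.03, 0, -1, 0, 0, -0.045, 0, -1, 0, 0, -0.045, 0, -1, 0, 0, 0, 0]

```text
time: 19.95
eef_pos: [328.4, 351.4, 158.2]
ee_rot: [3.132, -0.01, 1.493]
ft_force: [1.2, 0.6, -1.2]
width: 12.6
```

apply_moves:
  targets: [-1, -0.0295, 0.0185, 0, -1.2, -1, -0.03, 0.0175, 0, -1.2, -1, -0.0305, 0.017, 0, -1.3, -1, -0.031, 0.0165, 0, -1.3, -1, -0.031, 0.0155, 0, -1.3]

```text
time: 20.45
eef_pos: [403.3, 191.1, 150.5]
ee_rot: [-3.14, 0.0, 1.604]
ft_force: [0.7, 0.1, -1.4]
width: 12.4
```

apply_moves:
  targets: [-1, -0.0315, 0.015, 0, -1.2, -1, -0.032, 0.0145, 0, -1.2, -1, 0, 0, 0, 0, -1, 0, 0, 0, 0]

```text
time: 20.85
eef_pos: [435.4, 129.8, 150.5]
ee_rot: [-3.139, -0.0, 1.642]
ft_force: [0.1, 0.2, -1.7]
width: 12.1
```

```bash
python3 - <<'E'
from h import *
rep()
d=cam("wrist"); cv2.imwrite("pics/w19.png",d["img"]); np.savez("w19.npz",**{k:d[k] for k in ["img","depth","R","t","K"]})
rep()
cv2.imwrite("pics/w19z.png",cv2.resize(d["img"][200:300,60:460],None,fx=2,fy=4,interpolation=cv2.INTER_CUBIC))
E
```

```text
TCP [435.4 129.8 150.5] dock [-131.3   88.9] yawdev -0.0041 rp [-3.139 -0.   ] F [ 0.1  0.2 -1.7] w 12.1 t 20.85
TCP [435.1 130.5 150.6] dock [-131.6   89.6] yawdev -0.0025 rp [-3.139 -0.   ] F [-0.9  0.7 -1.3] w 12.4 t 20.9
```

View pics/w19.png

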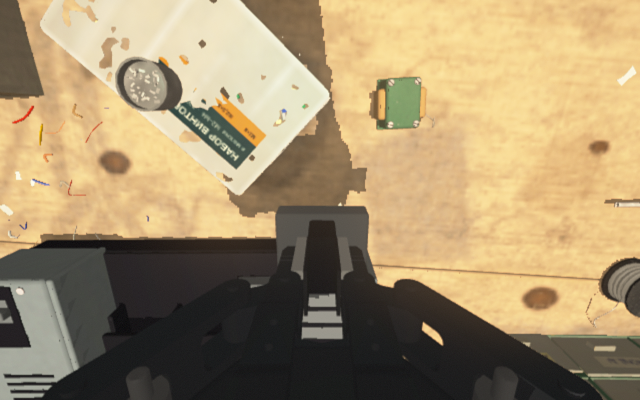

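apply_moves:
  targets: [-1, 0, 0, 0.031, -0.2, -1, 0, 0, 0.031, 0, -1, 0, 0, 0.03, 0, -1, 0, 0, 0, 0, -1, 0, 0, 0, 0]

```text
time: 21.4
eef_pos: [435.3, 131.3, 59.2]
ee_rot: [-3.139, 0.0, 1.649]
ft_force: [0.5, 0.2, -1.1]
width: 12.9
```

```bash
python3 - <<'E'
from h import *
rep()
d=cam("side"); cv2.imwrite("pics/s20.png",cv2.resize(d["img"][140:240,240:360],None,fx=6,fy=6,interpolation=cv2.INTER_CUBIC))
rep()
E
```

```text
TCP [435.3 131.3  59.2] dock [-131.3   90.4] yawdev 0.0035 rp [-3.139  0.   ] F [ 0.5  0.2 -1.1] w 12.9 t 21.4
TCP [436.1 131.3  60. ] dock [-130.5   90.3] yawdev 0.0032 rp [-3.141 -0.   ] F [ 0.6 -0.1 -2.1] w 12.6 t 21.45
```

View pics/s20.png

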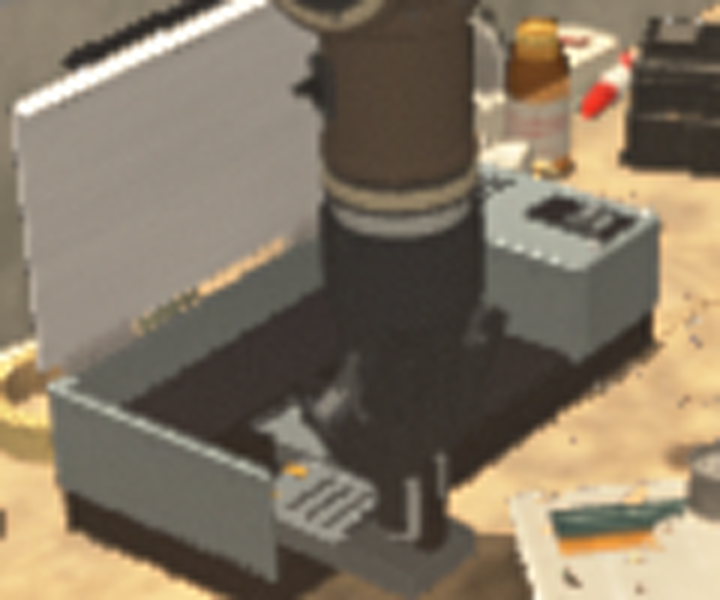

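apply_moves:
  targets: [-1, -0.0005, 0.009, 0.002, 0.2, -1, 0, 0.01, 0, 0, -1, 0, 0.01, 0, 0, -1, 0, 0.009, 0, 0, -1, 0, 0, 0, 0]

```text
time: 21.95
eef_pos: [476.9, 132.9, 58.0]
ee_rot: [3.139, -0.0, 1.644]
ft_force: [-0.3, 0.9, -1.4]
width: 12.6
```

```bash
python3 - <<'E'
from h import *
rep()
E
```

```text
TCP [476.9 132.9  58. ] dock [-89.7  88.9] yawdev -0.0021 rp [ 3.139 -0.   ] F [-0.3  0.9 -1.4] w 12.6 t 21.95
```

apply_moves:
  targets: [-1, 0.0007, 0.006, 0, -0.1, -1, 0, 0.008, 0, 0, -1, 0, 0.008, 0, 0, -1, 0, 0.008, 0, 0, -1, 0, 0, 0, 0]

```text
time: 22.45
eef_pos: [506.0, 135.9, 57.7]
ee_rot: [3.139, -0.0, 1.646]
ft_force: [0.2, -0.0, -1.3]
width: 12.6
```

```bash
python3 - <<'E'
from h import *
rep()
E
```

```text
TCP [506.  135.9  57.7] dock [-60.4  89.7] yawdev -0.0001 rp [ 3.139 -0.   ] F [ 0.2 -0.  -1.3] w 12.6 t 22.45
```

apply_moves:
  targets: [-1, 0, 0.008, 0, 0, -1, 0, 0.008, 0, 0, -1, 0, 0.008, 0, 0, -1, 0, 0.006, 0, 0, -1, 0, 0.004, 0, 0]

```text
time: 22.95
eef_pos: [538.9, 138.3, 57.4]
ee_rot: [3.141, -0.0, 1.646]
ft_force: [0.8, -0.6, -2.0]
width: 12.5
```

apply_moves:
  targets: [-1, 0, 0.004, 0, 0, -1, 0, 0.003, 0, 0, -1, 0, 0, 0, 0]

```text
time: 23.25
eef_pos: [541.0, 138.3, 56.0]
ee_rot: [-3.132, 0.001, 1.646]
ft_force: [-6.7, -0.8, -0.4]
width: 12.2
```

```bash
python3 - <<'E'
from h import *
rep()
E
```

```text
TCP [541.  138.3  56. ] dock [-25.4  89.5] yawdev 0.0002 rp [-3.132e+00  1.000e-03] F [-6.7 -0.8 -0.4] w 12.2 t 23.25
```

apply_moves:
  targets: [-1, 0, 0.004, 0, 0, -1, 0, 0, 0, 0]

```text
time: 23.45
eef_pos: [541.0, 138.3, 55.9]
ee_rot: [-3.123, 0.001, 1.646]
ft_force: [-14.8, -1.6, 8.7]
width: 12.6
```

```bash
python3 - <<'E'
from h import *
rep()
E
```

```text
TCP [541.  138.3  55.9] dock [-25.3  89.5] yawdev 0.0001 rp [-3.123e+00  1.000e-03] F [-14.8  -1.6   8.7] w 12.6 t 23.45
```

apply_moves:
  targets: [-0.4, 0, -0.008, 0, 0, -0.4, 0, 0, 0, 0, -0.4, 0, 0, -0.01, 0, -0.3, 0, 0, -0.04, 0, -0.3, 0, 0, -0.045, 0]

```text
time: 23.95
eef_pos: [540.6, 138.3, 152.7]
ee_rot: [-3.14, 0.0, 1.646]
ft_force: [1.2, -0.3, 0.3]
width: 30.0
```

```bash
python3 - <<'E'
from h import *
rep()
d=cam("side"); cv2.imwrite("pics/s21.png",cv2.resize(d["img"][140:240,240:360],None,fx=6,fy=6,interpolation=cv2.INTER_CUBIC))
rep(); p,y,s=pose()
for r in plan(p,y,[334,-287,150],1.16,11): print([float(v) for v in r])
E
```

```text
TCP [540.6 138.3 152.7] dock [-25.8  89.5] yawdev 0.0 rp [-3.14  0.  ] F [ 1.2 -0.3  0.3] w 30.0 t 23.95
TCP [547.3 139.5 162.5] dock [-19.   90.2] yawdev 0.0001 rp [ 3.127e+00 -1.000e-03] F [2.  1.3 4.6] w 30.0 t 24.0
[-0.0372, -0.0222, 0.0011, 2.53]
[-0.0382, -0.0206, 0.0011, 2.53]
[-0.039, -0.0189, 0.0011, 2.53]
[-0.0398, -0.0171, 0.0011, 2.53]
[-0.0405, -0.0154, 0.0011, 2.53]
[-0.0412, -0.0136, 0.0011, 2.53]
[-0.0417, -0.0117, 0.0011, 2.53]
[-0.0422, -0.0099, 0.0011, 2.53]
[-0.0426, -0.008, 0.0011, 2.53]
[-0.0429, -0.0061, 0.0011, 2.53]
[-0.0432, -0.0042, 0.0011, 2.53]
```

View pics/s21.png

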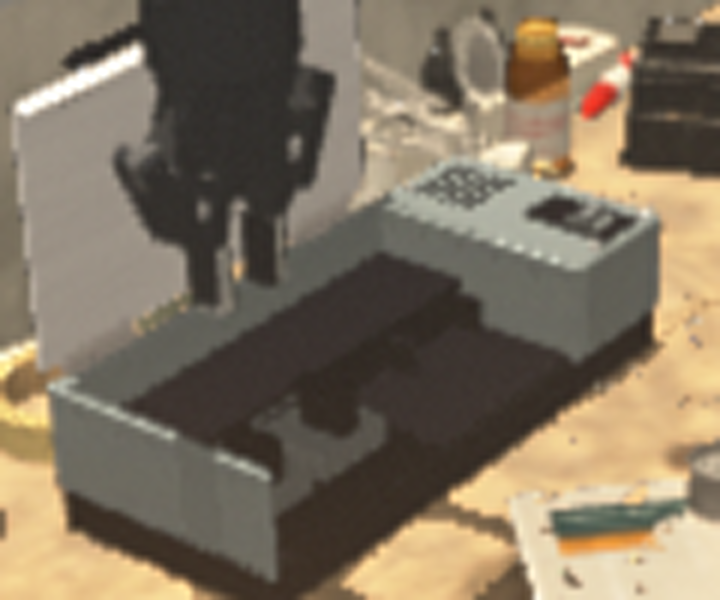

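apply_moves:
  targets: [-0.2, -0.037, -0.022, -0.005, 2.5, -0.2, -0.038, -0.0205, 0, 2.5, -0.2, -0.039, -0.019, 0, 2.5, -0.2, -0.04, -0.017, 0, 2.5, -0.2, -0.0405, -0.0155, 0, 2.6]

```text
time: 24.5
eef_pos: [445.2, -56.9, 158.8]
ee_rot: [3.137, 0.001, 1.425]
ft_force: [0.9, -0.7, 0.1]
width: 34.0
```

apply_moves:
  targets: [-0.1, -0.041, -0.0135, 0, 2.5, -0.1, -0.0415, -0.0115, 0, 2.5, -0.1, -0.042, -0.01, 0, 2.5, -0.1, -0.0425, -0.008, 0, 2.5, -0.1, -0.043, -0.006, 0, 2.6]

```text
time: 25.0
eef_pos: [348.5, -251.3, 158.9]
ee_rot: [3.137, 0.002, 1.204]
ft_force: [0.8, 0.6, 0.1]
width: 38.3
```

apply_moves:
  targets: [-0.1, -0.043, -0.004, 0.01, 2.5, -0.1, 0, 0, 0.02, 0, -0.1, 0, 0, 0, 0, -0.1, 0, 0, 0, 0]

```text
time: 25.4
eef_pos: [329.4, -287.6, 127.8]
ee_rot: [3.141, -0.0, 1.162]
ft_force: [0.8, 0.3, 0.8]
width: 38.6
```

```bash
python3 - <<'E'
from h import *
rep(); p,y,s=pose(); print(y)
d=cam("wrist"); cv2.imwrite("pics/w22.png",d["img"]); np.savez("w22.npz",**{k:d[k] for k in ["img","depth","R","t","K"]})
for o in packs(d): print(o)
E
```

```text
TCP [ 329.4 -287.6  127.8] dock [-268.2 -319.4] yawdev -0.4836 rp [ 3.141 -0.   ] F [0.8 0.3 0.8] w 38.6 t 25.4
1.1622401015686785
([384, 56, 88, 113], [304.8, -183.0], [80.9, 71.6], 0.08, [297.5, -176.8, 39.7], 9.6, 4039)
([341, 175, 57, 110], [383.3, -260.9], [52.0, 109.1], -0.374, [349.1, -248.1, 40.0], 36.5, 4295)
([498, 247, 142, 83], [531.8, -95.7], [48.1, 144.0], 1.594, [512.0, -124.6, 40.6], 35.0, 5212)
([0, 255, 135, 79], [321.2, -563.9], [124.8, 70.4], -2.087, [319.7, -540.7, 39.8], 23.2, 5665)
```

View pics/w22.png

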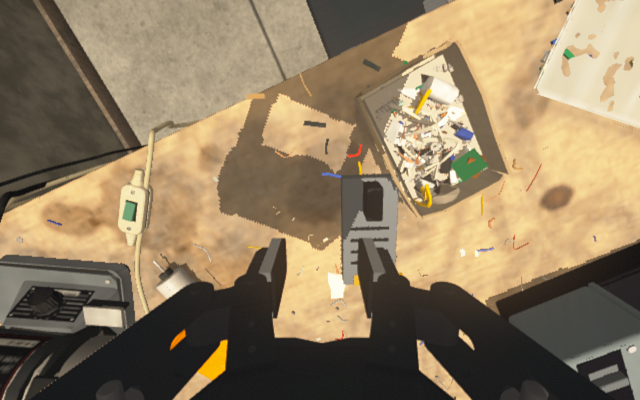

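Pack C has been knocked: it now sits at about (383,-261) with yaw -0.374, near the junk box. I'll move over it and re-measure.

apply_moves:
  targets: [-0.3, 0.0225, 0.001, 0, -1, -0.35, 0.022, 0.001, 0, -1, -0.35, 0, 0, 0.02, 0, -0.35, 0, 0, 0, 0, -0.35, 0, 0, 0, 0]

```text
time: 25.95
eef_pos: [349.0, -246.8, 108.0]
ee_rot: [3.141, 0.0, 1.199]
ft_force: [-0.7, -0.5, -0.1]
width: 27.5
```

```bash
python3 - <<'E'
from h import *
z=np.load("w22.npz"); P=cloud(z); m=(P[...,0]>270)&(P[...,0]<370)&(P[...,1]>-235)&(P[...,1]<-130)&(P[...,2]>30)
q=P[m]; print("box",np.percentile(q,[1,50,99],axis=0).round())
rep(); p,y,s=pose(); print(y)
d=cam("wrist"); cv2.imwrite("pics/w23.png",d["img"])
for o in packs(d): print(o)
E
```

```text
box [[ 274. -235.   30.]
 [ 340. -202.   43.]
 [ 369. -141.  221.]]
TCP [ 349.  -246.8  108. ] dock [-245.7 -280.1] yawdev -0.4465 rp [3.141 0.   ] F [-0.7 -0.5 -0.1] w 27.5 t 25.95
1.1992639384612958
([290, 179, 61, 116], [383.6, -260.7], [51.7, 109.8], -0.371, [348.3, -246.9, 40.1], 38.0, 6137)
([486, 252, 154, 127], [546.5, -76.6], [137.0, 120.0], 1.323, [510.6, -107.4, 40.5], 47.3, 8078)
([0, 258, 73, 88], [347.4, -518.6], [106.7, 42.9], 0.028, [336.0, -520.9, 38.1], 11.6, 3933)
```

View pics/w23.png

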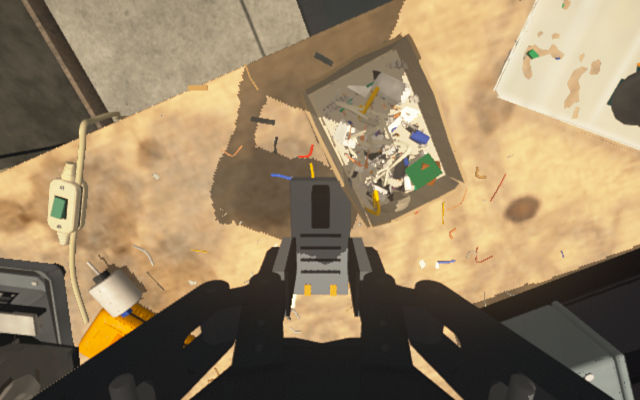

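apply_moves:
  targets: [-0.48, 0, 0, 0.02, 0, -0.48, 0, 0, 0.02, 0, -0.48, 0, 0, 0.02, 0, -0.48, 0, 0, 0.015, 0, -0.48, 0, 0, 0, 0]

```text
time: 26.5
eef_pos: [347.5, -246.7, 31.4]
ee_rot: [-3.139, -0.001, 1.197]
ft_force: [0.1, -0.0, 0.3]
width: 22.0
```

apply_moves:
  targets: [-0.48, 0, 0, 0.011, 0, -0.48, 0, 0, 0, 0, -0.48, 0, 0, 0, 0]

```text
time: 26.8
eef_pos: [348.7, -247.6, 21.7]
ee_rot: [3.141, 0.0, 1.197]
ft_force: [0.4, 0.0, -0.9]
width: 22.1
```

```bash
python3 - <<'E'
from h import *
rep(); p,y,s=pose(); print(y)
d=cam("wrist"); cv2.imwrite("pics/w24.png",d["img"])
E
```

```text
TCP [ 348.7 -247.6   21.7] dock [-246.1 -280.9] yawdev -0.4485 rp [3.141 0.   ] F [ 0.4  0.  -0.9] w 22.1 t 26.8
1.1972720566679835
```

View pics/w24.png

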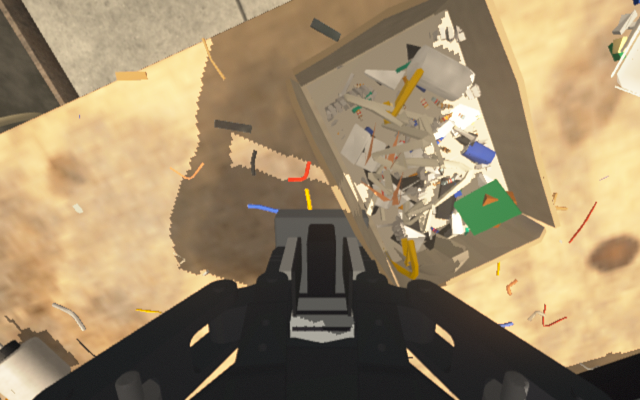

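apply_moves:
  targets: [-1, 0, 0, 0, 0, -1, 0, 0, 0, 0, -1, 0, 0, 0, 0, -1, 0, 0, 0, 0]
  force: 60

```text
time: 27.25
eef_pos: [348.9, -247.8, 22.0]
ee_rot: [3.14, 0.001, 1.198]
ft_force: [-1.0, -0.3, 5.9]
width: 12.5
```

apply_moves:
  targets: [-1, 0, 0, -0.01, 0, -1, 0, 0, -0.03, 0, -1, 0, 0, -0.045, 0, -1, 0, 0, -0.045, 0, -1, 0, 0, 0, 0]

```text
time: 27.75
eef_pos: [352.2, -250.3, 157.5]
ee_rot: [3.129, 0.004, 1.197]
ft_force: [1.0, -0.2, -1.8]
width: 12.4
```

```bash
python3 - <<'E'
from h import *
rep(); p,y,s=pose(); p[2]=151
for r in plan(p,y,[445,11,151],np.pi/2+TH,7): print([float(v) for v in r])
E
```

```text
TCP [ 352.2 -250.3  157.5] dock [-242.8 -283.9] yawdev -0.4484 rp [3.129 0.004] F [ 1.  -0.2 -1.8] w 12.4 t 27.75
[0.0396, -0.0013, -0.0, -3.67]
[0.0396, 0.0013, -0.0, -3.67]
[0.0394, 0.0038, -0.0, -3.67]
[0.0391, 0.0063, -0.0, -3.67]
[0.0386, 0.0088, -0.0, -3.67]
[0.038, 0.0113, -0.0, -3.67]
[0.0372, 0.0137, -0.0, -3.67]
```

apply_moves:
  targets: [-1, 0.0395, -0.0015, 0, -3.7, -1, 0.0395, 0.0015, 0, -3.7, -1, 0.0395, 0.004, 0, -3.7, -1, 0.039, 0.0065, 0, -3.7, -1, 0.0385, 0.009, 0, -3.6]

```text
time: 28.25
eef_pos: [413.5, -58.9, 150.1]
ee_rot: [-3.139, -0.001, 1.521]
ft_force: [-0.1, -0.6, -1.8]
width: 12.5
```

apply_moves:
  targets: [-1, 0.038, 0.0115, 0, -3.6, -1, 0.037, 0.0135, 0, -3.7, -1, 0, 0, 0, 0, -1, 0, 0, 0, 0]

```text
time: 28.65
eef_pos: [439.9, 14.4, 150.0]
ee_rot: [-3.138, -0.0, 1.648]
ft_force: [0.0, 0.4, -1.9]
width: 12.4
```

```bash
python3 - <<'E'
from h import *
rep()
d=cam("wrist"); cv2.imwrite("pics/w25.png",d["img"])
rep()
E
```

```text
TCP [439.9  14.4 150. ] dock [-135.4  -26.5] yawdev 0.0024 rp [-3.138 -0.   ] F [ 0.   0.4 -1.9] w 12.4 t 28.65
TCP [439.9  13.6 150.1] dock [-135.5  -27.3] yawdev 0.0008 rp [-3.138 -0.   ] F [ 0.1 -0.1 -1.9] w 12.9 t 28.7
```

View pics/w25.png

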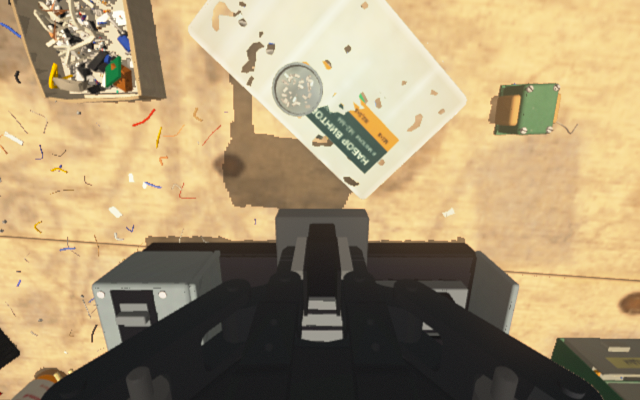

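apply_moves:
  targets: [-1, -0.003, 0, 0.031, 0, -1, 0, 0, 0.031, 0, -1, 0, 0, 0.03, 0, -1, 0, 0, 0, 0, -1, 0, 0, 0, 0]

```text
time: 29.2
eef_pos: [440.7, 9.6, 59.1]
ee_rot: [-3.139, -0.0, 1.644]
ft_force: [-0.5, -0.3, -2.4]
width: 12.7
```

```bash
python3 - <<'E'
from h import *
rep()
d=cam("side"); cv2.imwrite("pics/s26.png",cv2.resize(d["img"][140:240,250:370],None,fx=6,fy=6,interpolation=cv2.INTER_CUBIC))
rep()
E
```

```text
TCP [440.7   9.6  59.1] dock [-135.   -31.4] yawdev -0.002 rp [-3.139 -0.   ] F [-0.5 -0.3 -2.4] w 12.7 t 29.2
TCP [441.7   9.7  59.9] dock [-134.   -31.4] yawdev -0.0016 rp [-3.141  0.   ] F [-0.1  0.6 -2.3] w 12.7 t 29.25
```

View pics/s26.png

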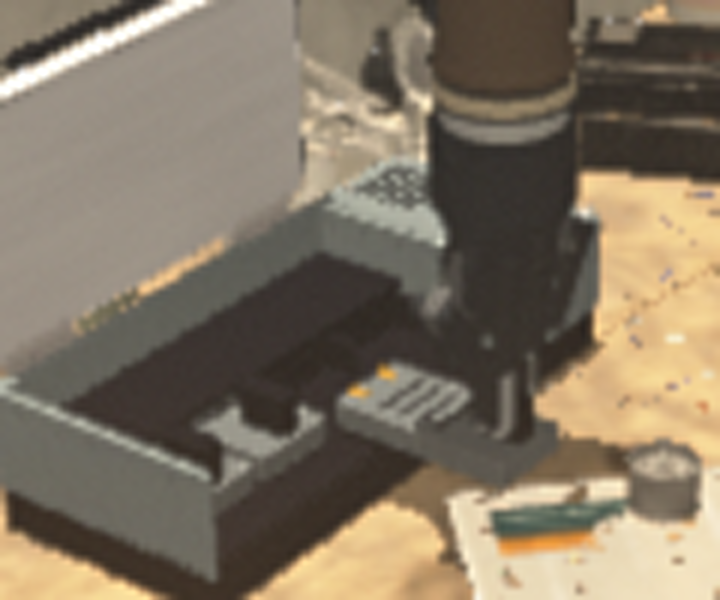

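apply_moves:
  targets: [-1, 0.0005, 0.01, 0.0025, -0.1, -1, 0, 0.01, 0, 0, -1, 0, 0.01, 0, 0, -1, 0, 0.01, 0, 0, -1, 0, 0, 0, 0]

```text
time: 29.75
eef_pos: [484.5, 14.2, 57.6]
ee_rot: [3.138, 0.0, 1.648]
ft_force: [0.8, -0.4, -2.6]
width: 12.6
```

```bash
python3 - <<'E'
from h import *
rep()
E
```

```text
TCP [484.5  14.2  57.6] dock [-91.1 -30.1] yawdev 0.0023 rp [3.138 0.   ] F [ 0.8 -0.4 -2.6] w 12.6 t 29.75
```

apply_moves:
  targets: [-1, -0.0003, 0.007, 0.001, 0.1, -1, 0, 0.008, 0, 0, -1, 0, 0.008, 0, 0, -1, 0, 0.008, 0, 0, -1, 0, 0, 0, 0]

```text
time: 30.25
eef_pos: [514.4, 16.1, 56.2]
ee_rot: [3.139, 0.0, 1.646]
ft_force: [0.1, -0.4, -2.5]
width: 12.8
```

```bash
python3 - <<'E'
from h import *
rep()
E
```

```text
TCP [514.4  16.1  56.2] dock [-61.  -30.4] yawdev 0.0002 rp [3.139 0.   ] F [ 0.1 -0.4 -2.5] w 12.8 t 30.25
```

apply_moves:
  targets: [-1, 0, 0.008, 0, 0, -1, 0, 0.008, 0, 0, -1, 0, 0.008, 0, 0, -1, 0, 0.006, 0, 0, -1, 0, 0.004, 0, 0]

```text
time: 30.75
eef_pos: [547.3, 18.8, 55.9]
ee_rot: [3.141, 0.0, 1.646]
ft_force: [0.1, 0.7, -1.4]
width: 12.5
```

apply_moves:
  targets: [-1, 0, 0.004, 0, 0, -1, 0, 0.003, 0, 0, -1, 0, 0.002, 0, 0, -1, 0, 0, 0, 0]

```text
time: 31.15
eef_pos: [548.8, 19.0, 55.1]
ee_rot: [-3.126, -0.0, 1.647]
ft_force: [-13.1, -1.9, 10.5]
width: 12.5
```

```bash
python3 - <<'E'
from h import *
rep()
E
```

```text
TCP [548.8  19.   55.1] dock [-26.5 -30.1] yawdev 0.0011 rp [-3.126 -0.   ] F [-13.1  -1.9  10.5] w 12.5 t 31.15
```

apply_moves:
  targets: [-0.4, 0, -0.008, 0, 0, -0.4, 0, 0, 0, 0, -0.4, 0, 0, -0.01, 0, -0.3, 0, 0, -0.04, 0, -0.3, 0, 0, -0.045, 0]

```text
time: 31.65
eef_pos: [546.8, 18.9, 151.1]
ee_rot: [-3.139, -0.0, 1.646]
ft_force: [1.4, 0.2, 0.3]
width: 30.0
```

```bash
python3 - <<'E'
from h import *
rep(); p,y,s=pose(); p=np.array([550,19,160.])
for r in plan(p,y,[535,-150,330],TH,11): print([float(v) for v in r])
E
```

```text
TCP [546.8  18.9 151.1] dock [-28.6 -30. ] yawdev 0.0001 rp [-3.139 -0.   ] F [1.4 0.2 0.3] w 30.0 t 31.65
[-0.0152, -0.0025, -0.0155, 8.18]
[-0.0154, -0.0003, -0.0155, 8.18]
[-0.0153, 0.0019, -0.0155, 8.18]
[-0.0149, 0.004, -0.0155, 8.18]
[-0.0142, 0.0061, -0.0155, 8.18]
[-0.0131, 0.0081, -0.0155, 8.18]
[-0.0119, 0.0099, -0.0155, 8.18]
[-0.0103, 0.0114, -0.0155, 8.18]
[-0.0086, 0.0128, -0.0155, 8.18]
[-0.0067, 0.0139, -0.0155, 8.18]
[-0.0047, 0.0147, -0.0155, 8.18]
```

apply_moves:
  targets: [-0.2, -0.015, -0.0025, -0.04, 8.2, -0.2, -0.0155, 0, -0.04, 8.2, -0.2, -0.0155, 0.002, -0.04, 8.2, -0.2, -0.015, 0.004, -0.035, 8.2, -0.2, -0.014, 0.006, -0.015, 8.2]

```text
time: 32.15
eef_pos: [543.6, -59.0, 327.2]
ee_rot: [3.132, -0.005, 0.925]
ft_force: [0.4, 0.0, 0.4]
width: 33.9
```

apply_moves:
  targets: [0, -0.013, 0.008, 0, 8.2, 0, -0.012, 0.01, 0, 8.2, 0, -0.0105, 0.0115, 0, 8.2, 0, -0.0085, 0.013, 0, 8.2, 0, -0.0065, 0.014, 0, 8.2]

```text
time: 32.65
eef_pos: [534.9, -135.9, 322.3]
ee_rot: [3.14, -0.003, 0.209]
ft_force: [1.3, -0.4, 0.4]
width: 43.1
```

apply_moves:
  targets: [0, -0.0045, 0.0145, 0, 8.0, 0, 0, 0, 0, 0, 0, 0, 0, 0, 0]

```text
time: 32.95
eef_pos: [533.3, -150.2, 321.6]
ee_rot: [-3.142, -0.002, 0.077]
ft_force: [0.3, -1.0, 0.4]
width: 42.6
```

```bash
python3 - <<'E'
from h import *
rep(); p,y,s=pose(); print(y)
for n in ["scene","side","wrist"]:
    d=cam(n); cv2.imwrite(f"pics/{n}27.png",d["img"]); np.savez(f"{n}27.npz",**{k:d[k] for k in ["img","depth","R","t","K"]})
E
```

```text
TCP [ 533.3 -150.2  321.6] dock [ -54.6 -197.7] yawdev -1.5685 rp [-3.142e+00 -2.000e-03] F [ 0.3 -1.   0.4] w 42.6 t 32.95
0.07731905459125765
```

View pics/wrist27.png

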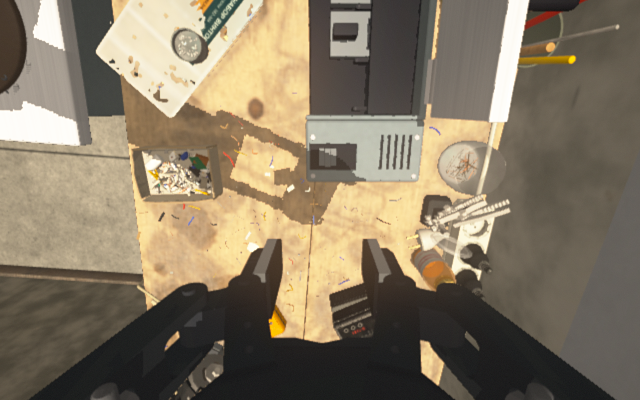

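View pics/side27.png

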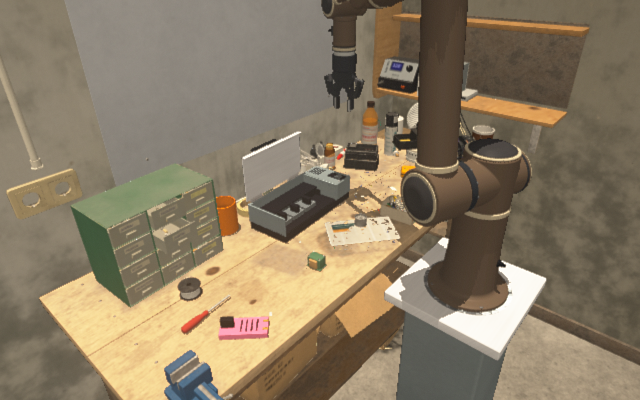

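View pics/scene27.png

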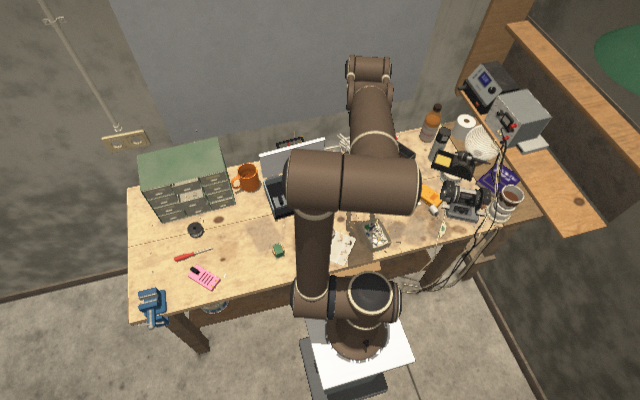

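apply_moves:
  targets: [0, 0, -0.045, 0, 0, 0, 0, -0.045, 0, 0, 0, 0, -0.045, 0, 0, 0, 0, 0, 0, 0, 0, 0, 0, 0, 0]

```text
time: 33.6
eef_pos: [522.7, -14.2, 321.0]
ee_rot: [3.141, -0.0, 0.079]
ft_force: [-0.1, -0.5, 0.0]
width: 43.1
```

```bash
python3 - <<'E'
from h import *
rep(); p,y,s=pose(); print(y)
n="wrist"
d=cam(n); cv2.imwrite(f"pics/{n}28.png",d["img"]); np.savez(f"{n}28.npz",**{k:d[k] for k in ["img","depth","R","t","K"]})
cv2.imwrite("pics/w28z.png",cv2.resize(d["img"][0:200,280:460],None,fx=3,fy=3,interpolation=cv2.INTER_CUBIC))
E
```

```text
TCP [522.7 -14.2 321. ] dock [-55.  -61.2] yawdev -1.5663 rp [ 3.141 -0.   ] F [-0.1 -0.5  0. ] w 43.1 t 33.6
0.07947431593311638
```

View pics/w28z.png

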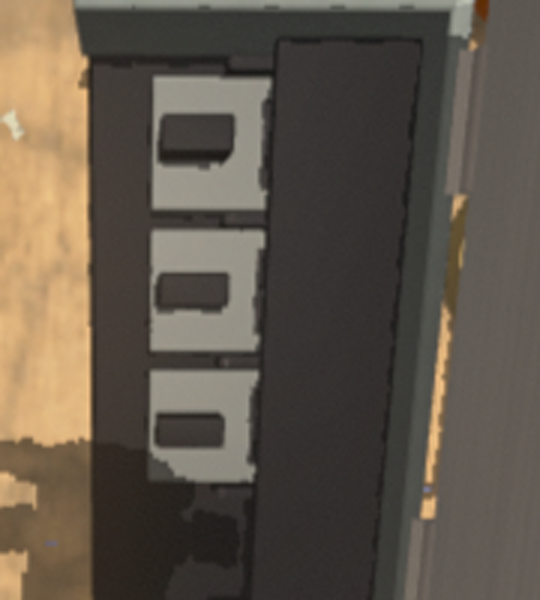

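```bash
python3 - <<'E'
from h import *
d=np.load("wrist28.npz")
px=lambda p:[280+(p[0]+.5)/3-.5,(p[1]+.5)/3-.5]
for nm,p,z in [("p3 rear",(152,142),49),("p2 rear",(150,290),49),("p1 rear",(148,430),49),("roof a",(275,80),59),("roof b",(257,475),59),("floor front a",(90,100),33),("floor front b",(93,430),33),("Lwall",(270,12),89)]:
    print(nm,tolocal(pix2plane(d,px(p),z)[0]).round(1))
E
```

```text
p3 rear [-43.4  90.6]
p2 rear [-43.6  30.6]
p1 rear [-43.8 -31.5]
roof a [  6.6 112. ]
roof b [  6.9 -51. ]
floor front a [-70.5 110.2]
floor front b [-70.2 -33.4]
Lwall [ -1.  127.1]
```

apply_moves:
  targets: [-0.48, 0.044, -0.016, 0, 0, -0.48, 0.044, -0.016, 0, 0, -0.48, 0.044, -0.016, 0, 0, -0.48, 0.043, -0.016, 0, 0.3, -0.48, 0, 0, 0, 0]

```text
time: 34.15
eef_pos: [696.4, 61.8, 316.8]
ee_rot: [-3.141, 0.002, 0.07]
ft_force: [-0.4, -0.4, 0.1]
width: 22.1
```

apply_moves:
  targets: [-0.48, 0, 0, 0.04, 0, -0.48, 0, 0, 0, 0, -0.48, 0, 0, 0, 0]

```text
time: 34.45
eef_pos: [691.2, 59.9, 279.5]
ee_rot: [3.141, 0.004, 0.069]
ft_force: [0.0, 0.3, -0.4]
width: 22.2
```

```bash
python3 - <<'E'
from h import *
rep(); p,y,s=pose(); print(y)
d=cam("wrist"); cv2.imwrite("pics/w29.png",d["img"]); np.savez("w29.npz",**{k:d[k] for k in ["img","depth","R","t","K"]})
print("side",*[np.round(v,2) for v in coverang("side",x0=600)])
rep()
E
```

```text
TCP [691.2  59.9 279.5] dock [118.6   0. ] yawdev -1.5772 rp [3.141 0.004] F [ 0.   0.3 -0.4] w 22.2 t 34.45
0.06861378867238499
side 89.63 [649.49  64.21 174.78] [-1.   -0.08 -0.01] 951 [639.53 -65.62 114.11] [660.6  176.07 230.91]
TCP [693.   60.3 282.9] dock [120.3   0.3] yawdev -1.5769 rp [ 3.141e+00 -2.000e-03] F [-0.6  0.6  0.8] w 21.7 t 34.55
```

View pics/w29.png

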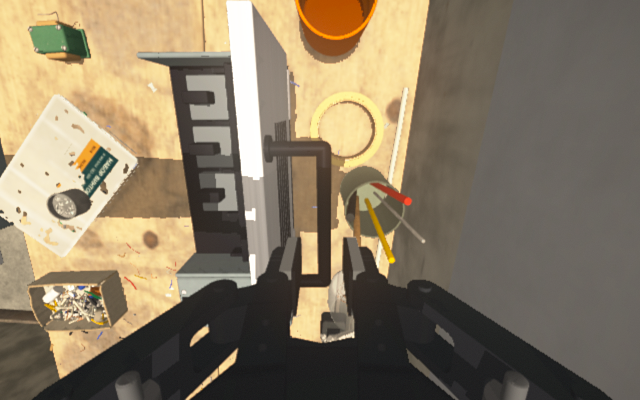

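```bash
python3 - <<'E'
from h import *
d=np.load("w29.npz"); P=cloud(d)
print(pix2plane(d,[(323.5,180),(323.5,215),(324,250)],228).round(1)); print([P[v,323].round(1).tolist() for v in (180,215,240)])
rep()
E
```

```text
[[691.2  88.5 228. ]
 [693.   63.1 228. ]
 [695.3  35.6 228. ]]
[[690.8, 89.8, 233.7], [692.5, 65.0, 233.4], [693.8, 46.5, 234.1]]
TCP [693.   60.3 282.9] dock [120.3   0.3] yawdev -1.5769 rp [ 3.141e+00 -2.000e-03] F [-0.6  0.6  0.8] w 21.7 t 34.55
```

apply_moves:
  targets: [-0.48, 0, 0, 0.02, -0.3, -0.48, 0, 0, 0.02, 0, -0.48, 0, 0, 0.02, 0, -0.48, 0, 0, 0.007, 0, -0.48, 0, 0, 0, 0]

```text
time: 35.05
eef_pos: [692.3, 61.0, 214.2]
ee_rot: [3.142, 0.0, 0.075]
ft_force: [-0.2, -0.5, -0.0]
width: 22.1
```

apply_moves:
  targets: [-1, 0, 0, 0, 0, -1, 0, 0, 0, 0, -1, 0, 0, 0, 0, -1, 0, 0, 0, 0]
  force: 30

```text
time: 35.45
eef_pos: [693.3, 61.1, 215.8]
ee_rot: [3.141, -0.003, 0.075]
ft_force: [-1.7, -0.3, 4.0]
width: 8.3
```

```bash
python3 - <<'E'
from h import *
rep(); p,y,s=pose(); print(y)
r=141.1
bs=np.radians(np.linspace(106.7,61.9,9)); xs=-r*np.cos(bs); zs=r*np.sin(bs)
print(np.c_[np.degrees(bs)-16.9,np.diff(xs,append=np.nan),np.diff(zs,append=np.nan)].round(1), xs[-1]-xs[0],zs[-1]-zs[0])
E
```

```text
TCP [693.3  61.1 215.8] dock [120.7   1.1] yawdev -1.5706 rp [ 3.141e+00 -3.000e-03] F [-1.7 -0.3  4. ] w 8.3 t 35.45
0.07519488864927237
[[ 89.8 -13.4   3.3]
 [ 84.2 -13.6   2. ]
 [ 78.6 -13.8   0.6]
 [ 73.  -13.8  -0.7]
 [ 67.4 -13.6  -2. ]
 [ 61.8 -13.4  -3.4]
 [ 56.2 -13.   -4.6]
 [ 50.6 -12.5  -5.9]
 [ 45.    nan   nan]] -107.00634579085312 -10.680653227581004
```

apply_moves:
  targets: [-1, -0.0135, 0, -0.0035, 0, -1, -0.0135, 0, -0.002, 0, -1, -0.014, 0, -0.0005, 0, -1, -0.014, 0, 0.0005, 0, -1, -0.0135, 0, 0.002, 0]

```text
time: 35.95
eef_pos: [627.8, 56.2, 220.7]
ee_rot: [3.141, -0.011, 0.075]
ft_force: [2.4, -0.4, 5.0]
width: 8.7
```

apply_moves:
  targets: [-1, -0.0135, 0, 0.0035, 0, -1, -0.013, 0, 0.0045, 0, -1, -0.0125, 0, 0.006, 0, -1, 0, 0, 0, 0, -1, 0, 0, 0, 0]

```text
time: 36.45
eef_pos: [584.6, 52.9, 204.4]
ee_rot: [3.141, 0.001, 0.075]
ft_force: [-5.1, -1.6, 5.9]
width: 8.3
```

```bash
python3 - <<'E'
from h import *
rep()
try:
    print("side",*[np.round(v,2) for v in coverang("side",x0=530)])
except Exception as e: print(e)
d=cam("side"); cv2.imwrite("pics/s30.png",cv2.resize(d["img"][100:250,230:390],None,fx=4,fy=4,interpolation=cv2.INTER_CUBIC))
E
```

```text
TCP [584.6  52.9 204.4] dock [11.7  1. ] yawdev -1.5705 rp [3.141e+00 1.000e-03] F [-5.1 -1.6  5.9] w 8.3 t 36.45
side 42.13 [562.17  79.68 172.69] [-0.67 -0.05 -0.74] 86 [531.79 -70.04 132.03] [610.37 178.53 195.23]
```

View pics/s30.png

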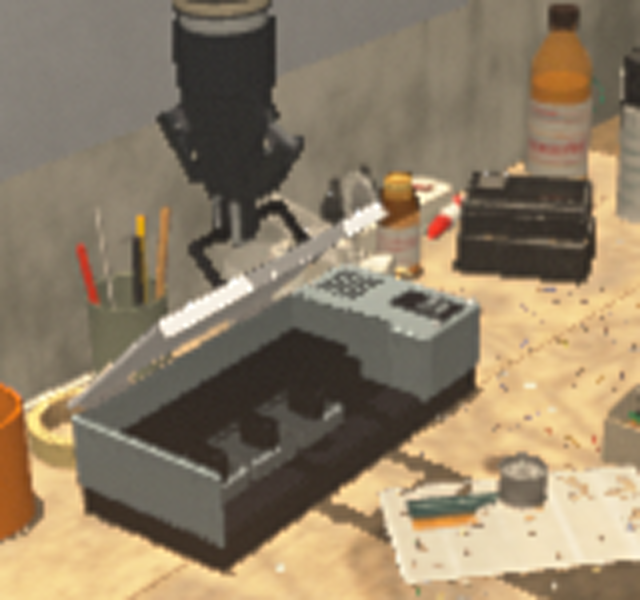

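```bash
cat >> h.py <<'E'
def fitcover(d,lo=105,hi=205):
    P=cloud(d); img=d["img"]; hsv=cv2.cvtColor(img,cv2.COLOR_BGR2HSV)
    c,s=np.cos(TH),np.sin(TH); dx=P[...,0]-O[0]; dy=P[...,1]-O[1]; lx=c*dx+s*dy; ly=-s*dx+c*dy; Z=P[...,2]
    m=(lx>-75)&(lx<85)&(np.abs(ly)<128)&(Z>lo)&(Z<hi)&(hsv[...,1]<45)&(hsv[...,2]>100)
    m=cv2.erode(m.astype(np.uint8),np.ones((3,3)))>0
    q=np.c_[lx[m],ly[m],Z[m]]
    if len(q)<50: return None
    for k in range(6):
        cc,n,r=plane(q); q=q[r<max(1.0,2*np.median(r))]
    a=np.degrees(np.arctan2(n[0],n[2])); 
    return a,cc.round(1),n.round(3),len(q),np.median(r).round(2), "hinge-line offset", ((np.array([80,cc[1],93])-cc)@n).round(1)
E
python3 - <<'E'
from h import *
rep()
for n in ["wrist","side","scene"]:
    d=cam(n); print(n,fitcover(d)); cv2.imwrite(f"pics/{n}31.png",d["img"])
E
```

```text
TCP [584.6  52.9 204.4] dock [11.7  1. ] yawdev -1.5705 rp [3.141e+00 2.000e-03] F [-5.3 -0.7  7.4] w 8.4 t 36.55
wrist (np.float64(44.2206952392009), array([ 13.3,  70.5, 162.8]), array([0.697, 0.   , 0.717]), 23900, np.float64(0.29), 'hinge-line offset', np.float64(-3.5))
side (np.float64(42.09407326299536), array([ -1.6,   8.7, 166. ]), array([0.67 , 0.002, 0.742]), 73, np.float64(0.38), 'hinge-line offset', np.float64(0.5))
scene None
```

View pics/wrist31.png

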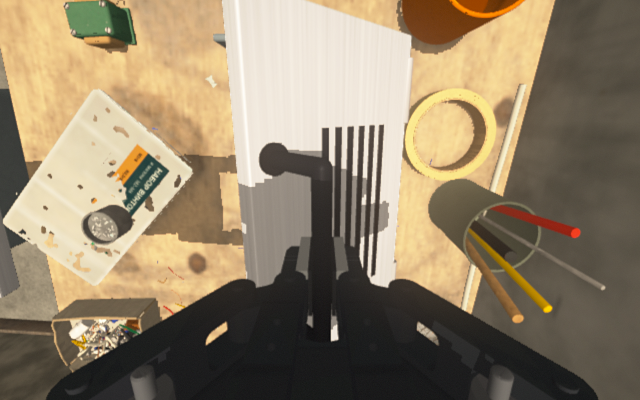

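apply_moves:
  targets: [-1, 0.0025, 0, -0.0015, 0, -1, 0, 0, 0, 0, -1, 0, 0, 0, 0]

```text
time: 37.0
eef_pos: [586.8, 53.1, 205.7]
ee_rot: [3.141, 0.003, 0.075]
ft_force: [-6.0, -1.8, 7.1]
width: 8.6
```

```bash
python3 - <<'E'
from h import *
rep()
d=cam("wrist"); print(fitcover(d)); rep()
E
```

```text
TCP [586.8  53.1 205.7] dock [13.9  1. ] yawdev -1.5705 rp [3.141e+00 3.000e-03] F [-6.  -1.8  7.1] w 8.6 t 37.0
(np.float64(45.27136446177032), array([ 13.9,  70.3, 164.7]), array([0.71 , 0.   , 0.704]), 23883, np.float64(0.28), 'hinge-line offset', np.float64(-3.5))
TCP [586.8  53.1 205.7] dock [13.9  1. ] yawdev -1.5704 rp [3.141e+00 3.000e-03] F [-5.  -1.8  6. ] w 8.4 t 37.05
```

apply_moves:
  targets: [-0.5, 0, 0, 0, 0, -0.5, 0, 0, 0, 0, -0.5, 0, 0, -0.015, 0, -0.5, 0, 0, -0.04, 0, -0.5, 0, 0, -0.02, 0]

```text
time: 37.55
eef_pos: [589.5, 53.6, 283.7]
ee_rot: [3.142, -0.005, 0.075]
ft_force: [0.8, 0.0, 0.7]
width: 21.4
```

```bash
python3 - <<'E'
from h import *
rep()
d=cam("wrist"); print(fitcover(d)); rep(); p,y,s=pose()
d=cam("side"); print(fitcover(d))
print("ridge off world", O+np.array([[np.cos(TH),-np.sin(TH)],[np.sin(TH),np.cos(TH)]])@[-47,-180])
print(plan([587,53,280],y,[539,-130,280],TH,5))
E
```

```text
TCP [589.5  53.6 283.7] dock [16.6  1.3] yawdev -1.5706 rp [ 3.142 -0.005] F [0.8 0.  0.7] w 21.4 t 37.55
(np.float64(45.315286934194354), array([ 15.9,  42.3, 162.8]), array([0.711, 0.001, 0.703]), 14116, np.float64(0.3), 'hinge-line offset', np.float64(-3.5))
TCP [591.4  53.6 287.4] dock [18.6  1.3] yawdev -1.5705 rp [ 3.141 -0.011] F [1.  0.2 2.1] w 21.2 t 37.6
(np.float64(42.93367614808898), array([ 11.2,  22.1, 156.8]), array([0.681, 0.001, 0.732]), 109, np.float64(0.39), 'hinge-line offset', np.float64(0.2))
ridge off world [ 539.61947286 -132.0156835 ]
[[np.float64(-0.0123), np.float64(0.0358), np.float64(-0.0), np.float64(0.0)], [np.float64(-0.0123), np.float64(0.0358), np.float64(-0.0), np.float64(0.0)], [np.float64(-0.0123), np.float64(0.0358), np.float64(-0.0), np.float64(0.0)], [np.float64(-0.0123), np.float64(0.0358), np.float64(-0.0), np.float64(0.0)], [np.float64(-0.0123), np.float64(0.0358), np.float64(-0.0), np.float64(0.0)]]
```

```bash
python3 - <<'E'
from h import *
p,y,s=pose()
for r in plan([587,53,282],y,[502,-143,282],np.pi/2+TH,11): print([float(v) for v in r])
E
```

```text
[-0.009, 0.0172, -0.0, -8.18]
[-0.0114, 0.0157, -0.0, -8.18]
[-0.0135, 0.0139, -0.0, -8.18]
[-0.0154, 0.0119, -0.0, -8.18]
[-0.0169, 0.0096, -0.0, -8.18]
[-0.0181, 0.0071, -0.0, -8.18]
[-0.0189, 0.0044, -0.0, -8.18]
[-0.0193, 0.0017, -0.0, -8.18]
[-0.0194, -0.0011, -0.0, -8.18]
[-0.019, -0.0038, -0.0, -8.18]
[-0.0183, -0.0065, -0.0, -8.18]
```

apply_moves:
  targets: [-1, -0.009, 0.017, 0, -8.2, -1, -0.0115, 0.0155, 0, -8.2, -1, -0.0135, 0.014, 0, -8.2, -1, -0.0155, 0.012, 0, -8.2, -1, -0.017, 0.0095, 0, -8.2]

```text
time: 38.15
eef_pos: [548.1, -36.0, 278.9]
ee_rot: [-3.14, 0.001, 0.797]
ft_force: [0.3, -0.1, 0.5]
width: 0.3
```

apply_moves:
  targets: [-1, -0.018, 0.007, 0, -8.2, -1, -0.019, 0.0045, 0, -8.2, -1, -0.0195, 0.0015, 0, -8.2, -1, -0.0195, -0.001, 0, -8.2, -1, -0.019, -0.004, 0, -8.2]

```text
time: 38.65
eef_pos: [509.3, -125.3, 278.9]
ee_rot: [-3.14, -0.0, 1.512]
ft_force: [0.6, -0.3, 1.0]
width: 0.3
```

apply_moves:
  targets: [-1, -0.0185, -0.0065, 0, -8, -1, 0, 0, 0, 0, -1, 0, 0, 0, 0]

```text
time: 38.95
eef_pos: [502.2, -142.7, 279.2]
ee_rot: [-3.141, -0.001, 1.643]
ft_force: [0.0, 0.5, -0.3]
width: 0.0
```

```bash
python3 - <<'E'
from h import *
rep()
d=cam("side"); cv2.imwrite("pics/s32.png",cv2.resize(d["img"][60:240,250:410],None,fx=3.3,fy=3.3,interpolation=cv2.INTER_CUBIC))
d=cam("wrist"); cv2.imwrite("pics/w32.png",d["img"])
rep()
E
```

```text
TCP [ 502.2 -142.7  279.2] dock [ -85.1 -187.8] yawdev -0.0033 rp [-3.141e+00 -1.000e-03] F [ 0.   0.5 -0.3] w 0.0 t 38.95
TCP [ 502.6 -142.2  279.5] dock [ -84.7 -187.3] yawdev -0.001 rp [-3.141e+00 -1.000e-03] F [ 0.5 -0.4  0.7] w 0.3 t 39.05
```

View pics/s32.png

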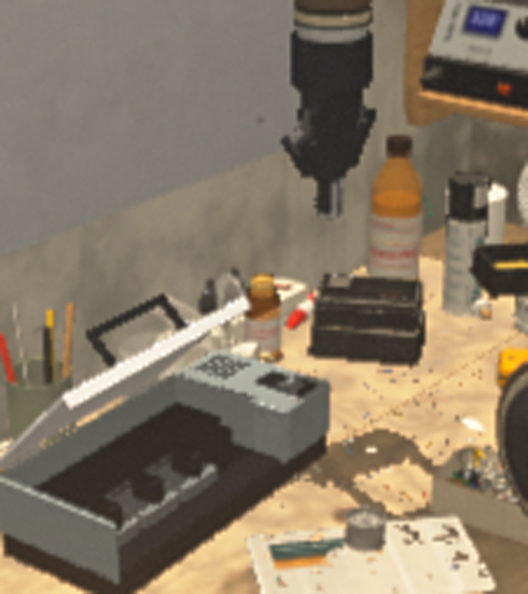

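View pics/w32.png

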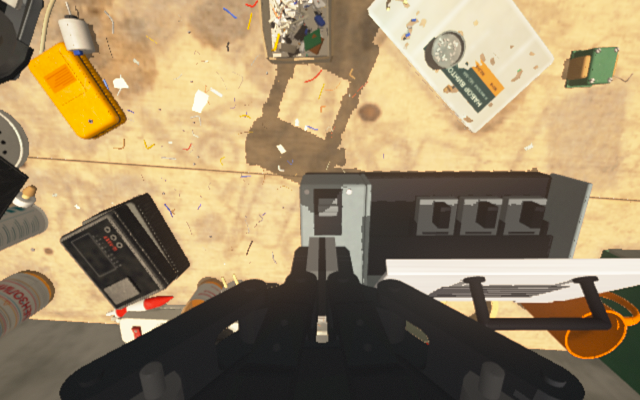

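apply_moves:
  targets: [-1, 0, 0, 0.045, 0, -1, 0, 0, 0.045, 0, -1, 0, 0, 0.045, 0, -1, 0, 0, 0.035, 0, -1, 0, 0, 0, 0]

```text
time: 39.55
eef_pos: [497.7, -140.1, 104.3]
ee_rot: [-3.13, -0.006, 1.646]
ft_force: [-0.7, -0.1, 0.5]
width: 0.2
```

apply_moves:
  targets: [-1, 0, 0, 0.008, 0, -1, 0, 0, 0.008, 0, -1, 0, 0, 0, 0, -1, 0, 0, 0, 0]

```text
time: 39.95
eef_pos: [503.6, -143.2, 95.1]
ee_rot: [3.139, 0.001, 1.646]
ft_force: [0.0, 0.1, 0.3]
width: 0.2
```

```bash
python3 - <<'E'
from h import *
rep()
d=cam("side"); cv2.imwrite("pics/s33.png",cv2.resize(d["img"][110:230,290:390],None,fx=5,fy=5,interpolation=cv2.INTER_CUBIC))
rep()
E
```

```text
TCP [ 503.6 -143.2   95.1] dock [ -83.8 -188.5] yawdev 0.0 rp [3.139e+00 1.000e-03] F [0.  0.1 0.3] w 0.2 t 39.95
TCP [ 503.6 -143.3   95.1] dock [ -83.8 -188.5] yawdev 0.0 rp [3.139e+00 1.000e-03] F [-0.3  0.3  1.1] w 0.1 t 40.0
```

View pics/s33.png

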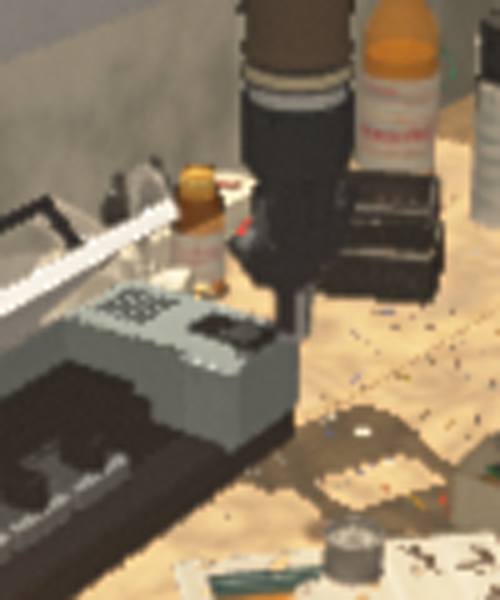

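apply_moves:
  targets: [-1, 0, 0.008, 0.003, 0, -1, 0, 0.008, 0, 0, -1, 0, 0.007, 0, 0, -1, 0, 0, 0, 0]

```text
time: 40.4
eef_pos: [526.2, -141.2, 90.9]
ee_rot: [-3.141, 0.0, 1.647]
ft_force: [-1.6, 0.4, 2.1]
width: -0.3
```

apply_moves:
  targets: [-1, 0, 0.005, 0, 0, -1, 0, 0.004, 0, 0, -1, 0, 0.003, 0, 0, -1, 0, 0.001, 0, 0, -1, 0, 0, 0, 0]

```text
time: 40.9
eef_pos: [538.9, -140.2, 90.8]
ee_rot: [3.141, 0.0, 1.646]
ft_force: [0.6, -0.4, -0.3]
width: 0.0
```

```bash
python3 - <<'E'
from h import *
rep()
E
```

```text
TCP [ 538.9 -140.2   90.8] dock [ -48.4 -188.1] yawdev 0.0002 rp [3.141 0.   ] F [ 0.6 -0.4 -0.3] w 0.0 t 40.9
```

apply_moves:
  targets: [-1, 0, 0.003, 0, 0, -1, 0, 0, 0, 0]

```text
time: 41.1
eef_pos: [539.0, -140.0, 90.5]
ee_rot: [-3.136, -0.001, 1.647]
ft_force: [-6.1, -0.8, 3.2]
width: 0.4
```

apply_moves:
  targets: [-1, 0, -0.015, 0, 0, -1, 0, -0.015, 0, 0, -1, 0, 0, -0.04, 0, -1, 0, 0, -0.045, 0, -1, 0, 0, -0.045, 0]

```text
time: 41.6
eef_pos: [511.1, -142.0, 221.9]
ee_rot: [-3.141, -0.001, 1.646]
ft_force: [1.0, 0.1, 0.1]
width: -0.1
```

apply_moves:
  targets: [-1, -0.01, -0.045, -0.04, 0, -1, -0.03, -0.03, -0.03, 0, -1, -0.03, -0.03, 0, 0, -1, 0, 0, 0, 0, -1, 0, 0, 0, 0]

```text
time: 42.1
eef_pos: [420.9, -216.6, 282.7]
ee_rot: [3.14, -0.0, 1.643]
ft_force: [0.8, 1.0, -0.6]
width: -0.2
```

```bash
python3 - <<'E'
from h import *
rep()
d=cam("side"); cv2.imwrite("pics/s34.png",cv2.resize(d["img"][130:230,240:370],None,fx=6,fy=6,interpolation=cv2.INTER_CUBIC)); cv2.imwrite("pics/side34.png",d["img"])
print(fitcover(d))
d=cam("scene"); cv2.imwrite("pics/scene34.png",d["img"]); print(fitcover(d))
d=cam("wrist"); cv2.imwrite("pics/w34.png",d["img"]); np.savez("w34.npz",**{k:d[k] for k in ["img","depth","R","t","K"]})
E
```

```text
TCP [ 420.9 -216.6  282.7] dock [-171.7 -255.5] yawdev -0.0024 rp [ 3.14 -0.  ] F [ 0.8  1.  -0.6] w -0.2 t 42.1
(np.float64(43.302310741034006), array([ 10.3,   9.8, 157.8]), array([0.686, 0.002, 0.728]), 107, np.float64(0.32), 'hinge-line offset', np.float64(0.7))
(np.float64(45.09732958877481), array([ 11.9,  53.6, 161.8]), array([ 0.708, -0.   ,  0.706]), 62, np.float64(0.32), 'hinge-line offset', np.float64(-0.3))
```

View pics/w34.png

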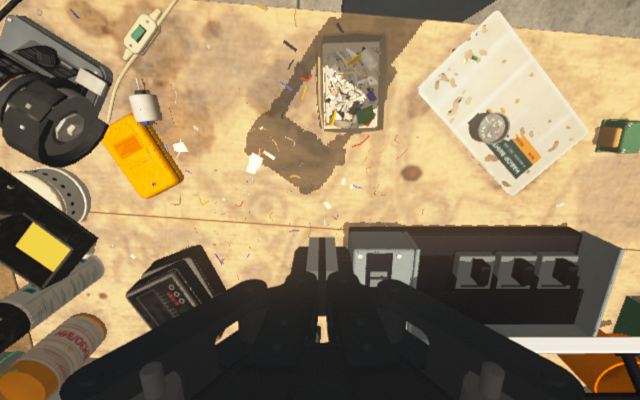

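View pics/s34.png

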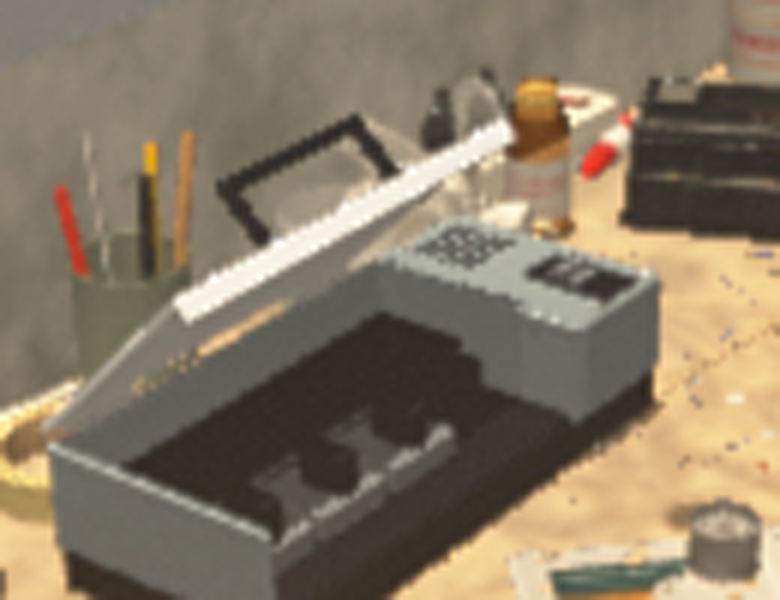

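View pics/scene34.png

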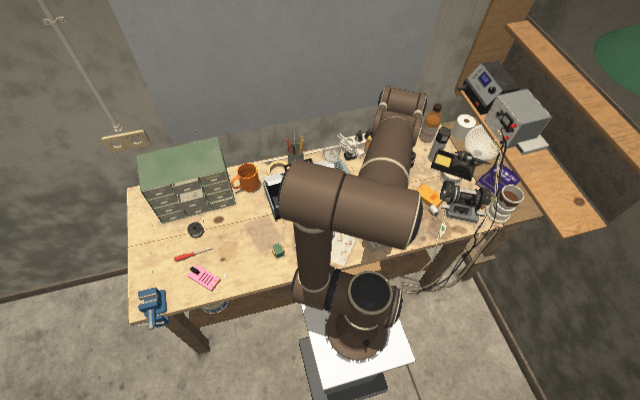

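```bash
python3 - <<'E'
from h import *
d=np.load("w34.npz"); cv2.imwrite("pics/w34z.png",cv2.resize(d["img"][215:345,340:600],None,fx=3,fy=3,interpolation=cv2.INTER_CUBIC))
E
```

```text
(no output)
```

View pics/w34z.png

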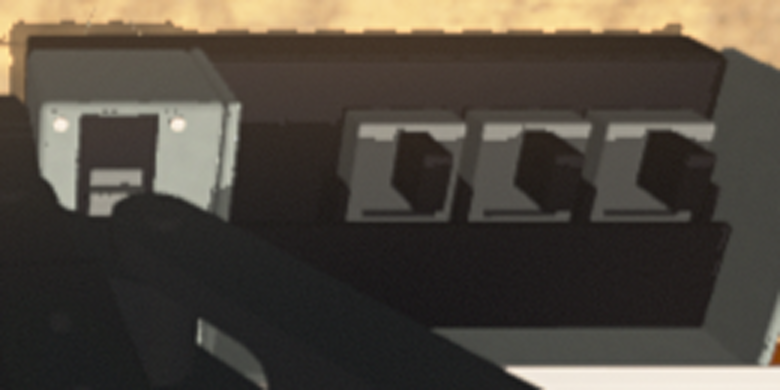

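```bash
python3 - <<'E'
from h import *
d=np.load("w34.npz")
px=lambda p:[340+(p[0]+.5)/3-.5,215+(p[1]+.5)/3-.5]
for nm,p,z in [("recess start",(118,114),89),("plate start",(116,169),90),("ridge front top",(116,188),97),("unit front",(118,102),89),("p1 rear",(410,127),49),("p2 rear",(530,127),49),("p3 rear",(660,127),49),("roof",(400,222),59),("floor front",(400,62),33)]:
    print(nm,tolocal(pix2plane(d,px(p),z)[0]).round(1))
E
```

```text
recess start [ -69.5 -180.5]
plate start [ -43.6 -180.1]
ridge front top [ -38.6 -181.2]
unit front [ -75.1 -180.9]
p1 rear [-41.7 -31.4]
p2 rear [-41.7  26.2]
p3 rear [-41.7  88.5]
roof [  4.1 -34.3]
floor front [-68.4 -32.2]
```

```bash
python3 - <<'E'
from h import *
rep(); print(robot.sign_off())
E
```

```text
TCP [ 421.5 -215.4  281.8] dock [-171.1 -254.3] yawdev 0.0011 rp [-3.141e+00 -1.000e-03] F [ 0.6  0.3 -0.4] w 0.0 t 42.25
the job is handed in; nothing more can be done
None
```

The job is done and handed in at about 42 s. The switch went off and the cover was raised to about 90°. I then slid the three packs found into bays 1, 2 and 3, nose first to the rear wall, set the cover at 45° and pushed the switch back on. No fourth pack was visible on the bench. The pack to the right of the dock was knocked aside mid-run and I re-measured it before grasping it.

**Last checks:**
- **Packs:** each stopped at the rear wall, with the push force rising to 13–15 N and no further movement. In the full view their rear edges lay at -43.4 to -43.8 mm in the dock frame, against an expected -44. The last view read -41.7 mm uncorrected. The dock's own edges read about 2 mm off in it, in differing directions, so I count it as agreeing.
- **Cover:** the wrist camera measured 45.3° after release and the scene camera 45.1°. The side camera gave 43.3°, but from only about 100 edge-on points, so I discounted it.
- **Switch:** the ridge's front edge measured x ≈ -38.6 mm (expected about -37 when on). A light push met the end stop at 6 N.
- **Bystanders:** I took care not to touch them and none looked moved. I did not measure their positions before and after.

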